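# Fit the bearing and seal plate into each of two turbocharger housings

## Task

Get both turbocharger bearing housings ready for their rotors: drop one bronze journal bearing fully home into the bore of each housing, then close each with a steel seal plate, boss up, lying flat and fully down in the recess of the housing's top face. Either bearing and either plate suits either housing. Leave the yellow blanking cap and the dial gauge where they are.

Things in the scene. Friction and masses are not known exactly. Their poses are not given: they have to be found in the camera images.
- housing_1: fixed dark iron housing on a steel plate (122 x 92 mm). Origin: bore axis at bench level, z up. Round top face 104 mm across at z 62 mm; in it a recess for a seal plate, 3 mm deep, 79 mm wide narrowing to 72; in its floor (z 59) the bearing bore, a cone 40 mm wide narrowing to 26 over 9 mm, then straight to a ledge at z 43. A bearing on it ends 2 mm below the recess
- housing_2: second housing, the same as housing_1 in all: origin on the bore axis at bench level, z up; top face at z 62 mm, floor of the recess for a seal plate at z 59, ledge for the bearing at z 43
- bearing_1: small bronze-coloured journal bearing with a black groove round it: a ring 21 mm in diameter and 14 mm high with an open hole, standing on end on the bench. Origin at the centre of its lower end, z along its axis
- bearing_2: small bronze-coloured journal bearing with a black groove round it: a ring 21 mm in diameter and 14 mm high with an open hole, standing on end on the bench. Origin at the centre of its lower end, z along its axis; the same as bearing_1
- plate_1: flat round grey steel seal plate with six small holes and a central hole, 66 mm in diameter: a flat rim 6 mm thick and a raised boss in the middle, 10 mm high in all, lying boss up on the bench. Origin at the centre of its underside, z up; 0.11 kg
- plate_2: flat round grey steel seal plate with six small holes and a central hole, 66 mm in diameter: a flat rim 6 mm thick and a raised boss in the middle, 10 mm high in all, lying boss up on the bench. Origin at the centre of its underside, z up; 0.11 kg; the same as plate_1
- blanking_cap: yellow plastic blanking cap, 62 mm across and 17 mm high; not part of the job, stays where it is. Origin at the centre of its underside
- dial_gauge: dial gauge lying on its back, white round face 56 mm across, 108 mm long and 18 mm high; not part of the job, stays where it is. Origin under its middle; the round case is centred 14 mm towards its x, the stem points to -x
Mind the look-alikes: they are no part of the job. Leave any blue, green or pink look-alike of the plate_2 alone.

How it is judged:
By the outcome, as a careful person would: the job done as asked, in the order asked, and still so for the second after the job is handed in, with the robot touching nothing.
It also fails if it takes over 96 s, if anything falls off the work surface, if the arm or the gripper's body presses on something with over 40 N, if the wrist force passes 120 N, or if a joint passes its speed limit or range.

## Robot

A 7-joint arm with a two-finger parallel gripper is mounted at the origin on a cart in front of the work surface, level with it; the furniture and walls round the work are solid. World frame = base frame: x ahead of the robot, y to its left, z up, the work surface at z = 0. Lengths are in mm, angles in rad, forces in N, time in s.
With the tool pointing down it reaches from about 425 to 875 mm from the base axis. Payload 8.4 kg.
Tool frame: the origin (TCP) lies at the very end of the fingers, on their centre line; the grasp point (between the pads) lies 19 mm behind it; z points along the fingers, y is the direction in which the jaws open and shut (so a half turn about z gives the same grasp; the last joint's range is limited). The gripper opens to 85 mm and grips with 20 to 120 N. Pads are 22 mm wide; open, the fingers measure 114 mm over their backs; the gripper's body (76 mm by 85 mm) begins 54 mm behind the grasp point. The pads swing forward as they close: fully open they stand 13 mm farther back than shut.
Start: joints at [1.231, 0.333, 0.04, 1.465, -0.013, 1.343, -0.059], TCP at [154.991, -631.221, 200.808] pointing down, gripper open.
Joint ranges: [-2.58, 2.58], [-0.38, 2.09], [-1.3, 1.39], [0.25, 2.4], [-1.5, 4.64], [0.08, 2.09], [-2.65, 2.65]. Speed limits (rad/s): [2.22, 2.22, 2.79, 2.79, 3.14, 3.14, 3.14].

## Interface

Orientations are given as a rotation vector (axis times angle).
In Python, from workcell import bot, eyes, workorder gives the robot as it stands.
- The arm moves only by the shell command python3 -m pendant 'ROWS' [FORCE]. ROWS is JSON, a list of rows, each a list of 5 numbers: the opening, from 0 (shut) to 1 (fully open), then the shift along the world's x, y, z in mm, then the turn about the world's z in rad. In form: [[gripper, dx, dy, dz, spin], ...]. A call has 1 to 12 rows; each row shifts and turns the commanded pose from where the row before left it; what a row does not reach is not made up. A row lasts 1/8 s, in which the tool goes at most 62.5 mm and 10.7 degrees, less where a joint would pass 70% of its speed; a pose out of reach is approached as far as the arm can. A call is refused whole if a number of a shift passes 62.5 or a number of a turn 0.188, either way. A call with a gripper value outside its range is refused whole. The fingers move at their own pace and stop on an object; FORCE is the grip in N (left out, the last holds). Time passes only in rows, so rows that do not move let the fingers close. It gives the time, the measured TCP pose, the force and the opening at its end, in the units of the state.
- bot.read_state(): the state, without advancing time (a new reading comes with each control period).
- eyes.camera(name): name is "scene" or "side" or "wrist"; returns the picture (480x640x3 uint8, blue, green, red); there is no depth.
- eyes.get_calibration(name): a dict with "vfov" (degrees; the focal length in pixels is half the picture's height over the tangent of half this angle, whatever the lens; pixels are square), "cx", "cy" (the principal point, pixels), "distortion" ([k1, k2, p1, p2, k3] as OpenCV has them; the pictures are not rectified), "R" (3x3) and "t" (3): a world point X has camera coordinates R X + t; the wrist camera has in their place "T_tool_cam" (4x4, takes a point from camera to tool coordinates, whose origin is the TCP and whose axes are the flange's). Camera axes: x right, y down, z forward; pixel columns grow to the right and rows downward; lengths in mm; the calibration is good to about 2 mm. A picture is of the moment at which its call begins: read the wrist's pose just before it. get_calibration takes no time and is no camera call.
- workorder.sign_off(): hands the job in, once; it reports no verdict.
The state is a dict: "time": time; "joints": joint angles; "joint_velocities": joint speeds; "joint_torque": joint torques, N m; "eef_pos": TCP position; "eef_rot": TCP orientation; "contact_force": force on the tool from outside, world axes, zero at the start; "ft_torque": the same for the moment, N m; "finger_gap": finger opening in mm.
Only numpy, scipy, OpenCV 4.12 (cv2) and the standard library are available. Lean on these libraries where they do the work, as an engineer would, in place of code of your own. Each camera call takes 0.05 s, during which the arm holds its last target.

## Working session

There is one attempt and no reset: what is moved stays moved. The work goes in short steps, Python scripts to look and compute and a shell command to move; the robot and the scene stay as the last step left them, time stands still between calls to the robot, and variables do not carry over. Pictures are saved under pics/ and viewed, and the job is handed in when it is done.

```bash
ls; mkdir -p pics; python3 - <<'E'
from workcell import bot, eyes, workorder
import cv2,numpy as np
np.set_printoptions(precision=4,suppress=True)
s=bot.read_state();print(s)
for n in ["scene","side","wrist"]:
    print(n,eyes.get_calibration(n))
    cv2.imwrite(f"pics/{n}0.png",eyes.camera(n))
E
```

```text
pics
{'time': 0.0, 'joints': array([ 1.2308,  0.3339,  0.0399,  1.4663, -0.0134,  1.3433, -0.0585]), 'joint_velocities': array([ 0.0002,  0.0004, -0.0012, -0.0013, -0.    , -0.0007,  0.0005]), 'joint_torque': array([  0.0008, -65.8544,   1.3661, -40.5556,   0.0169,   0.0126,
        -0.    ]), 'eef_pos': array([ 154.8408, -630.763 ,  199.9252]), 'eef_rot': array([-3.1173, -0.377 ,  0.0005]), 'contact_force': array([0.384 , 0.3693, 0.1452]), 'ft_torque': array([ 0.0017, -0.0629,  0.0009]), 'finger_gap': 85.09467828023482}
scene {'vfov': 52.33406569080841, 'cx': 320.18961079830854, 'cy': 237.22128937722226, 'distortion': array([0.0155, 0.    , 0.    , 0.    , 0.    ]), 'R': array([[-0.8576, -0.5138, -0.0209],
       [-0.1982,  0.3677, -0.9086],
       [ 0.4745, -0.7751, -0.4172]]), 't': array([409.0859, 126.8783, 804.0012])}
side {'vfov': 56.331793836621046, 'cx': 324.4976053644048, 'cy': 241.7124760213894, 'distortion': array([-0.11,  0.  ,  0.  ,  0.  ,  0.  ]), 'R': array([[ 0.9942, -0.1077, -0.001 ],
       [-0.0506, -0.4581, -0.8875],
       [ 0.0951,  0.8823, -0.4609]]), 't': array([-497.9986,   52.9992,  866.1555])}
wrist {'vfov': 63.8283315436347, 'cx': 313.9120638036752, 'cy': 239.89721324179158, 'distortion': array([-0.0792,  0.    ,  0.    ,  0.    ,  0.    ]), 'T_tool_cam': array([[   0.    ,   -0.9519,   -0.3063,   78.9096],
       [   1.    ,    0.0001,   -0.0001,    0.3374],
       [   0.0001,   -0.3063,    0.9519, -173.1754],
       [   0.    ,    0.    ,    0.    ,    1.    ]])}
```

View pics/scene0.png

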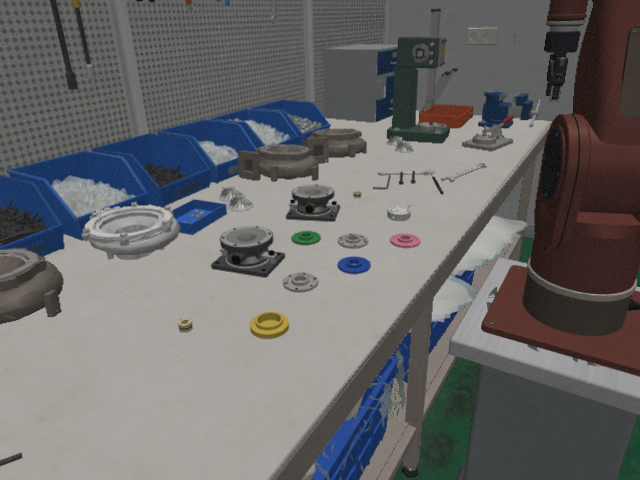

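View pics/side0.png

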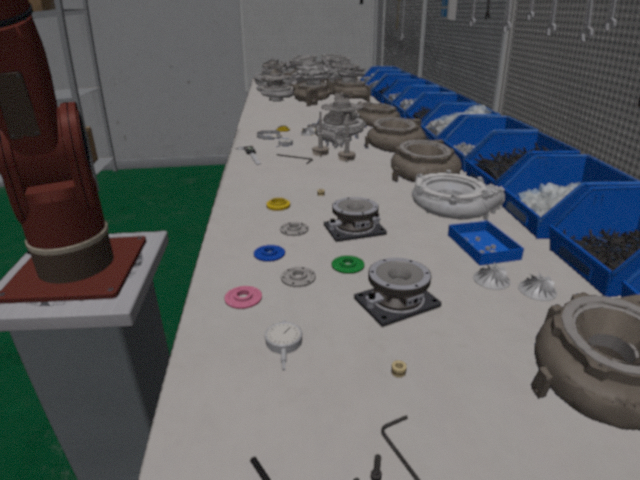

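View pics/wrist0.png

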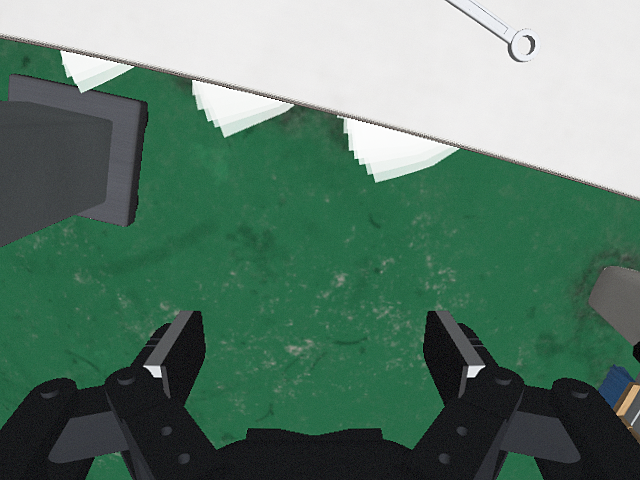

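The scene view (px) shows the grey plates at (300,282) and (352,240), with look-alikes in green (306,238), blue (354,265) and pink (405,240). The bearings are at (185,324) and (357,194). The housings are at (247,245) and (313,197), the cap is at (269,324) and the gauge is at (399,212). In the side view the grey plates are at (294,229) and (298,276), and the bearings are at (398,368) and (321,192).

```bash
cat > h.py <<'E'
from workcell import bot, eyes, workorder
import cv2,numpy as np
from scipy.spatial.transform import Rotation as Ro
np.set_printoptions(precision=2,suppress=True)
def K(c): 
    f=240/np.tan(np.radians(c["vfov"]/2)); return np.array([[f,0,c["cx"]],[0,f,c["cy"]],[0,0,1.]])
def pose(name,st=None):
    c=eyes.get_calibration(name)
    if name!="wrist": return c,np.array(c["R"]),np.array(c["t"])
    T=np.eye(4);T[:3,:3]=Ro.from_rotvec(st["eef_rot"]).as_matrix();T[:3,3]=st["eef_pos"]
    M=np.linalg.inv(T@np.array(c["T_tool_cam"]));return c,M[:3,:3],M[:3,3]
def ray(name,px,st=None):
    c,R,t=pose(name,st)
    u=cv2.undistortPoints(np.array(px,float).reshape(-1,1,2),K(c),np.array(c["distortion"])).reshape(-1,2)
    d=np.c_[u,np.ones(len(u))]@R
    return -R.T@t,d
def plane(name,px,z,st=None):
    o,d=ray(name,px,st); return o+d*((z-o[2])/d[:,2])[:,None]
def proj(name,X,st=None):
    c,R,t=pose(name,st)
    return cv2.projectPoints(np.array(X,float).reshape(-1,3),cv2.Rodrigues(R)[0],t,K(c),np.array(c["distortion"]))[0].reshape(-1,2)
def shot(tag):
    st=bot.read_state(); im=eyes.camera("wrist"); cv2.imwrite(f"pics/{tag}.png",im); return st,im
E
python3 - <<'E'
from h import *
L={"plA":((300,282),(294,229),5),"plB":((352,240),(298,276),5),"brA":((185,324),(321,192),7),"brB":((357,194),(398,368),7),
"hA":((246,236),(355,206),62),"hB":((313,190),(399,271),62),"cap":((269,323),(278,203),10),"blue":((354,265),(269,253),5),"green":((306,238),(348,264),5),"pink":((405,240),(243,297),5),"gauge":((399,212),(283,335),12)}
for k,(a,b,z) in L.items(): 
    A=plane("scene",[a],z)[0];B=plane("side",[b],z)[0]; print(k,A,B,np.hypot(*A[:2]))
print(np.linalg.inv(np.eye(3)) is None)
E
python3 - <<'E'
import cv2
a=cv2.imread('pics/scene0.png')[165:345,160:440];cv2.imwrite('pics/crop1.png',cv2.resize(a,None,fx=2.8,fy=2.8,interpolation=2))
E
```

```text
plA [441.62 131.96   5.  ] [444.6  119.59   5.  ] 460.91343402381534
plB [442.1  -77.85   5.  ] [442.41 -82.15   5.  ] 448.9039497110134
brA [528.68 338.17   7.  ] [527.96 337.37   7.  ] 627.5843833781613
brB [ 565.74 -344.41    7.  ] [ 566.33 -342.79    7.  ] 662.3326760988728
hA [578.39 113.31  62.  ] [579.52 102.85  62.  ] 589.3818759281546
hB [ 605.69 -182.77   62.  ] [ 605.78 -177.06   62.  ] 632.6658439511571
cap [408.61 273.13  10.  ] [411.03 265.29  10.  ] 491.4872872558933
blue [384.58  23.94   5.  ] [388.51  12.88   5.  ] 385.3258054204842
green [536.83 -38.66   5.  ] [541.7  -48.56   5.  ] 538.2231033197596
pink [ 340.56 -132.67    5.  ] [ 343.67 -140.96    5.  ] 365.49147500938017
gauge [ 409.13 -262.91   12.  ] [ 410.   -259.33   12.  ] 486.3247949032999
False
```

View pics/crop1.png

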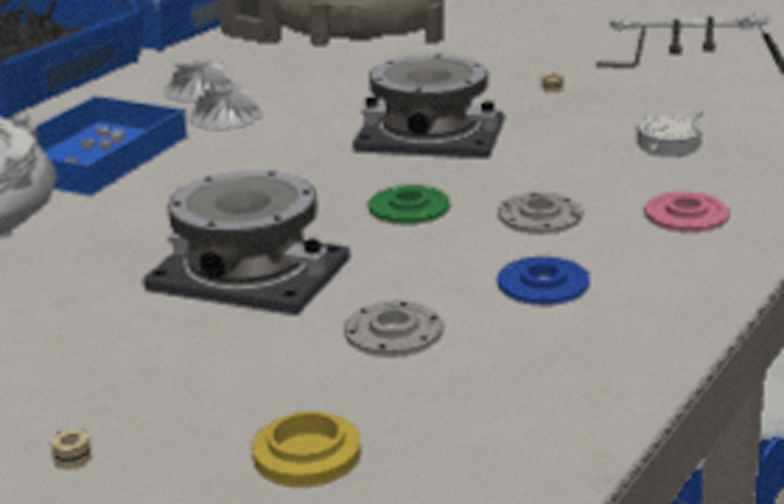

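The crop shows two grey plates, two bronze bearings and two housings; the coloured plates are the decoys. Next I move over the near bearing, at about (566,-343).

```bash
python3 -m pendant '[[1,41,29,0,0],[1,41,29,0,0],[1,41,29,0,0],[1,41,29,0,0],[1,41,29,0,0],[1,41,29,0,0],[1,41,29,0,0],[1,41,29,0,0],[1,41,29,0,0],[0.6,41,28,-10,0],[0.6,0,0,0,0]]' 40; python3 - <<'E'
from h import *
st,im=shot("w1");print(st["eef_pos"],st["eef_rot"],st["finger_gap"],st["time"],st["joints"])
E
```

```text
time: 1.52
eef_pos: [568.0, -337.1, 189.1]
eef_rot: [-3.114, -0.388, 0.0]
contact_force: [-0.2, 0.5, 0.0]
finger_gap: 52.1
[ 568.01 -337.11  189.1 ] [-3.11 -0.39  0.  ] 52.09063288083279 1.525 [ 0.64  0.37 -0.22  1.44  0.08  1.34 -0.91]
```

View pics/w1.png

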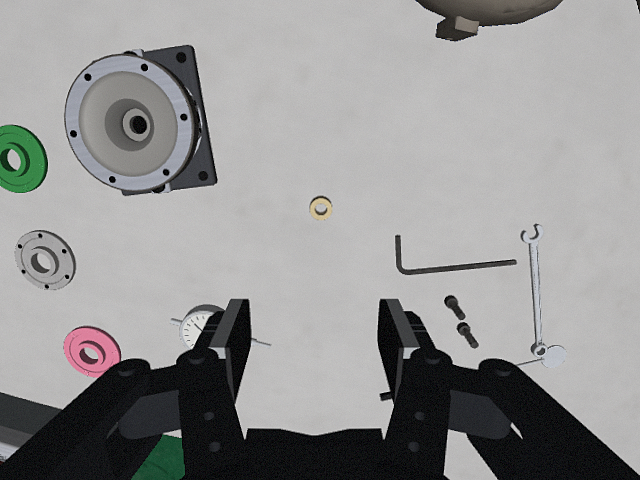

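The wrist view shows the bearing at (320,208), with housing B's bore at about (137,124) and grey plate B at (44,260). I'll measure each of them.

```bash
cat >> h.py <<'E'
def bronze(im,name,st=None,z=14,box=None):
    hsv=cv2.cvtColor(im,cv2.COLOR_BGR2HSV); m=cv2.inRange(hsv,(10,70,80),(32,255,255))
    cs=cv2.findContours(m,cv2.RETR_EXTERNAL,cv2.CHAIN_APPROX_NONE)[0]
    for c in cs:
        if cv2.contourArea(c)>60:
            (x,y),r=cv2.minEnclosingCircle(c)
            print("bronze px",x,y,r,plane(name,[(x,y)],z,st)[0], "diam", np.ptp(plane(name,c.reshape(-1,2),z,st)[:,:2],axis=0))
E
python3 - <<'E'
from h import *
im=cv2.imread("pics/w1.png")
st=dict(eef_pos=np.array([568.01,-337.11,189.1]),eef_rot=np.array(bot.read_state()["eef_rot"]))
bronze(im,"wrist",st)
for p,z in [((130,122),62),((44,260),6),((137,124),48)]: print(plane("wrist",[p],z,st))
E
```

```text
bronze px 320.5 208.25 10.854247093200684 [ 567.04 -343.59   14.  ] diam [20.2  19.81]
[[ 608.49 -182.15   62.  ]]
[[444.19 -80.21   6.  ]]
[[ 606.51 -181.65   48.  ]]
```

```bash
python3 -m pendant '[[0.5,-1,-6.5,-50,0],[0.5,0,0,-50,0],[0.5,0,0,-40,0],[0.5,0,0,0,0]]'; python3 - <<'E'
from h import *
st,im=shot("w2");print(st["eef_pos"],st["eef_rot"],st["finger_gap"]);bronze(im,"wrist",st)
E
```

```text
time: 2.08
eef_pos: [560.6, -348.9, 47.7]
eef_rot: [-3.116, -0.374, 0.009]
contact_force: [0.6, -0.6, 1.2]
finger_gap: 42.7
[ 560.57 -348.92   47.68] [-3.12 -0.37  0.01] 42.698878611749656
bronze px 307.0 247.0 18.027854919433594 [ 567.42 -343.4    14.  ] diam [21.22 20.25]
```

View pics/w2.png

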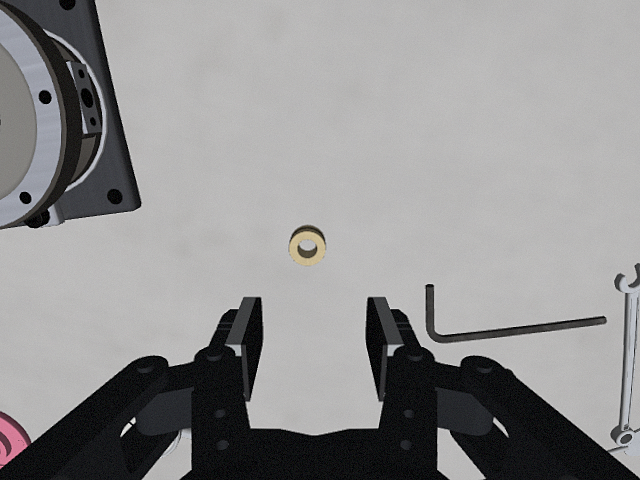

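```bash
python3 -m pendant '[[0.5,0,0,0,0],[0.5,0,0,0,0]]';python3 -m pendant '[[0.5,0,0,0,0],[0.5,0,0,0,0]]'
```

```text
time: 2.38
eef_pos: [565.0, -349.6, 53.1]
eef_rot: [3.117, 0.377, 0.004]
contact_force: [1.0, 0.2, 0.6]
finger_gap: 42.7
time: 2.62
eef_pos: [564.2, -348.8, 51.3]
eef_rot: [3.118, 0.377, 0.001]
contact_force: [1.0, 0.7, -0.8]
finger_gap: 42.8
```

```bash
python3 - <<'E'
from h import *
for n in "ab":
    st,im=shot("w3"+n);print(st["eef_pos"],st["time"]);bronze(im,"wrist",st)
E
```

```text
[ 564.19 -348.79   51.31] 2.625
bronze px 305.5 251.0625 17.57860565185547 [ 567.39 -343.33   14.  ] diam [21.15 20.28]
[ 564.08 -348.81   51.11] 2.675
bronze px 305.67242431640625 251.39654541015625 17.535934448242188 [ 567.17 -343.47   14.  ] diam [20.52 20.12]
```

```bash
python3 -m pendant '[[0.5,3,5.4,-16,0],[0.5,0,0,-15,0],[0.5,0,0,-10,0],[0.5,0,0,-5,0],[0.5,0,0,0,0],[0.5,0,0,0,0],[0.1,0,0,0,0],[0.1,0,0,0,0],[0.1,0,0,0,0]]' 30; python3 - <<'E'
from h import *
st,im=shot("w4");print(st["eef_pos"],st["finger_gap"],st["contact_force"]);bronze(im,"wrist",st)
E
```

```text
time: 3.85
eef_pos: [567.1, -343.4, 5.0]
eef_rot: [3.119, 0.377, 0.0]
contact_force: [-0.1, 0.3, -0.5]
finger_gap: 9.0
[ 567.08 -343.38    5.01] 8.962147033131954 [-0.13  0.31 -0.54]
bronze px 314.0 305.0 11.662003517150879 [ 560.99 -345.24   14.  ] diam [ 8.61 10.36]
bronze px 313.5 289.5 20.988191604614258 [ 568.79 -343.09   14.  ] diam [12.48 19.72]
```

View pics/w4.png

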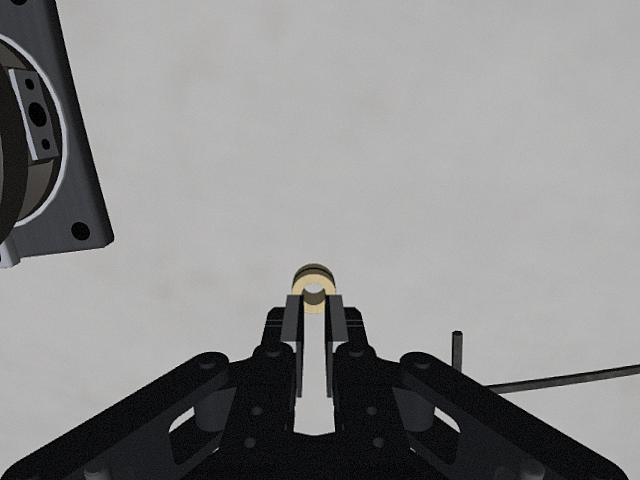

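```bash
python3 - <<'E'
from h import *
st=bot.read_state()
print(proj("wrist",[[567.2,-343.4,14],[577.2,-343.4,14],[567.2,-343.4,0]],st),plane("wrist",[(314,294)],14,st))
t=np.array(eyes.get_calibration("wrist")["T_tool_cam"])
M=np.linalg.inv(t)
c=eyes.get_calibration("wrist")
for p in [[11,4.5,0],[11,-4.5,0],[11,4.5,-10],[11,4.5,-20],[11,-4.5,-20],[-11,-4.5,-20],[11,8,-10]]:
    q=M[:3,:3]@p+M[:3,3];print(p,cv2.projectPoints(q.reshape(1,3),np.zeros(3),np.zeros(3),K(c),c["distortion"])[0].ravel())
a=cv2.imread('pics/w4.png')[240:420,240:390];cv2.imwrite('pics/crop4.png',cv2.resize(a,None,fx=3.3,fy=3.3,interpolation=2))
E
```

```text
[[313.45 292.65]
 [318.62 273.5 ]
 [313.49 280.52]] [[ 566.58 -343.82   14.  ]]
[11, 4.5, 0] [322.59 263.99]
[11, -4.5, 0] [303.92 263.99]
[11, 4.5, -10] [323.06 271.98]
[11, 4.5, -20] [323.57 280.88]
[11, -4.5, -20] [302.78 280.88]
[-11, -4.5, -20] [303.24 325.54]
[11, 8, -10] [330.71 271.98]
```

View pics/crop4.png

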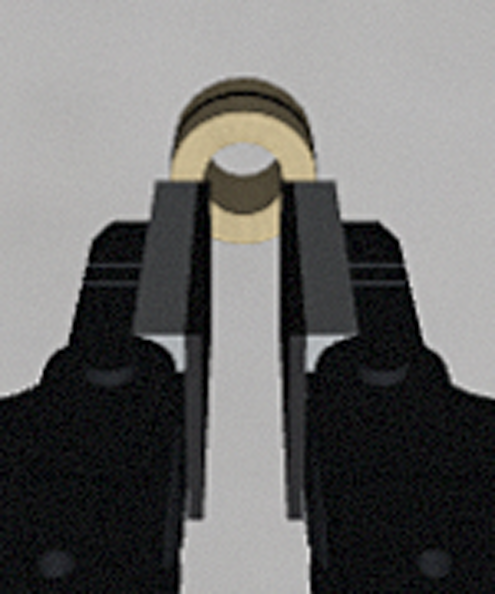

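The fingers closed above the bearing (gap 9 mm, no contact), so the tips sit higher than I assumed. I'll check with the fixed cameras.

```bash
python3 - <<'E'
from h import *
st=bot.read_state()
p=st["eef_pos"]
out=[]
for n in ["side","scene"]:
    im=eyes.camera(n); q=proj(n,[p,p+[0,0,20],p+[0,0,40],[567.2,-343.4,14]])
    print(n,q.tolist())
    x,y=q[0].astype(int); a=im[y-60:y+20,x-45:x+45]; out.append(cv2.resize(a,(400,356),interpolation=2))
cv2.imwrite("pics/tip.png",np.hstack(out))
E
```

```text
side [[398.45731116206986, 369.3455681290229], [399.67547279263897, 358.48044453133014], [400.9234823050618, 347.23091708152737], [399.1397614069362, 364.4764553070042]]
scene [[356.3926977016323, 194.76544808108798], [356.4680750094102, 187.81570501065377], [356.5446428886381, 180.777185531452], [356.381030656779, 191.60230848360618]]
```

View pics/tip.png

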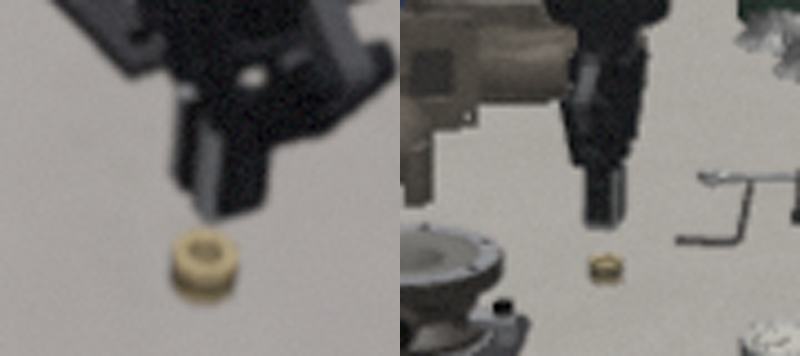

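The reported TCP is about 25–35 mm below the actual finger ends (the tips project roughly 25 mm above it in both views). I'll reopen and go down in steps, watching force and image.

```bash
python3 -m pendant '[[0.5,0,0,0,0],[0.5,0,0,0,0],[0.4,0,0,-8,0],[0.4,0,0,-7,0],[0.4,0,0,0,0],[0.4,0,0,0,0],[0.4,0,0,0,0]]' 30; python3 - <<'E'
from h import *
st=bot.read_state()
p=st["eef_pos"]
out=[]
for n in ["side","scene"]:
    im=eyes.camera(n); q=proj(n,[p,p+[0,0,20],p+[0,0,40],[567.2,-343.4,14]])
    print(n,q.tolist())
    x,y=q[0].astype(int); a=im[y-60:y+20,x-45:x+45]; out.append(cv2.resize(a,(400,356),interpolation=2))
cv2.imwrite("pics/tip2.png",np.hstack(out))
E
```

```text
time: 4.88
eef_pos: [567.2, -343.4, -10.0]
eef_rot: [3.119, 0.377, 0.0]
contact_force: [-0.1, -0.4, 0.5]
finger_gap: 33.8
side [[397.68601087489094, 377.2216888443887], [398.88439272222337, 366.63248620464685], [400.11227508315125, 355.66976428676594], [399.1397614069362, 364.4764553070042]]
scene [[356.30664503674296, 199.85696306805949], [356.3809546080487, 192.97266276031021], [356.4564310860662, 186.00094356133746], [356.381030656779, 191.60230848360618]]
```

View pics/tip2.png

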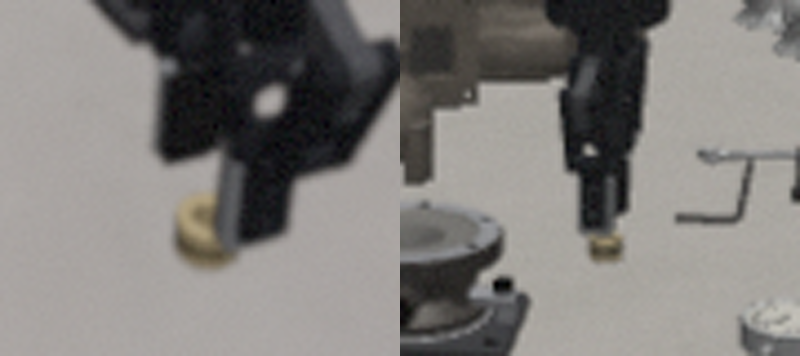

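```bash
python3 -m pendant '[[0.4,0,0,-5,0],[0.4,0,0,-3,0],[0.4,0,0,0,0],[0.4,0,0,0,0]]' 30; python3 - <<'E'
from h import *
st=bot.read_state()
p=st["eef_pos"]
out=[]
for n in ["side","scene"]:
    im=eyes.camera(n); q=proj(n,[p,p+[0,0,20],p+[0,0,40],[567.2,-343.4,14]])
    x,y=q[3].astype(int); a=im[y-50:y+30,x-45:x+45]; out.append(cv2.resize(a,(400,356),interpolation=2))
cv2.imwrite("pics/tip3.png",np.hstack(out))
E
```

```text
time: 5.48
eef_pos: [567.0, -343.3, -18.2]
eef_rot: [-3.119, -0.377, -0.0]
contact_force: [-1.2, -0.4, -0.4]
finger_gap: 34.4
```

View pics/tip3.png

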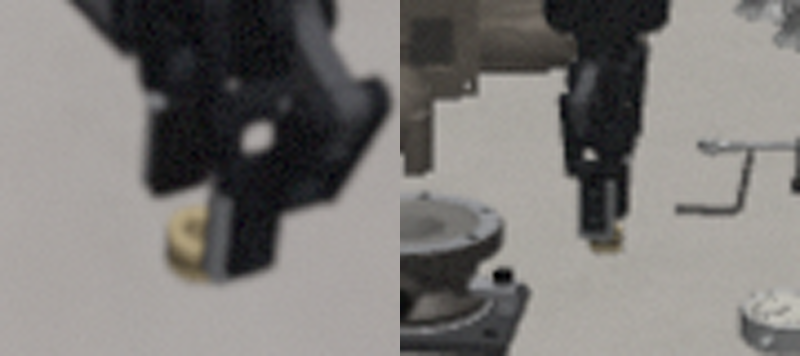

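```bash
python3 - <<'E'
from h import *
p=bot.read_state()["eef_pos"];print(p)
xd=np.array([np.cos(.241),np.sin(.241),0]);yd=np.array([np.sin(.241),-np.cos(.241),0])
q=proj("side",[[567.2,-343.4,14]])[0].astype(int)
print("vertex px",q[0]-45+218/4.45,q[1]-50+282/4.45)
for th in (3,6,9):
  b=p-11*xd+(17+th)*yd
  for z in (0,5,10,15): print(th,z,proj("side",[[b[0],b[1],z]])[0])
E
```

```text
[ 567.08 -343.37  -18.08]
vertex px 402.9887640449438 377.3707865168539
3 0 [397.94 383.78]
3 5 [398.26 381.09]
3 10 [398.57 378.38]
3 15 [398.88 375.65]
6 0 [398.99 385.29]
6 5 [399.31 382.6 ]
6 10 [399.63 379.89]
6 15 [399.95 377.15]
9 0 [400.04 386.82]
9 5 [400.37 384.12]
9 10 [400.69 381.41]
9 15 [401.02 378.66]
```

```bash
python3 -m pendant '[[0.4,0,0,-4,0],[0.4,0,0,-2,0],[0.4,0,0,0,0],[0.1,0,0,0,0],[0.1,0,0,0,0],[0.1,0,0,0,0],[0.1,0,0,0,0]]' 30; python3 - <<'E'
from h import *
shot("w5")
st=bot.read_state();out=[]
for n in ["side","scene"]:
    im=eyes.camera(n); q=proj(n,[[567.2,-343.4,14]])
    x,y=q[0].astype(int); a=im[y-50:y+30,x-45:x+45]; out.append(cv2.resize(a,(400,356),interpolation=2))
cv2.imwrite("pics/tip4.png",np.hstack(out))
E
```

```text
time: 6.45
eef_pos: [567.1, -343.3, -24.1]
eef_rot: [3.119, 0.377, 0.0]
contact_force: [-0.4, 0.4, 0.6]
finger_gap: 18.9
```

View pics/tip4.png

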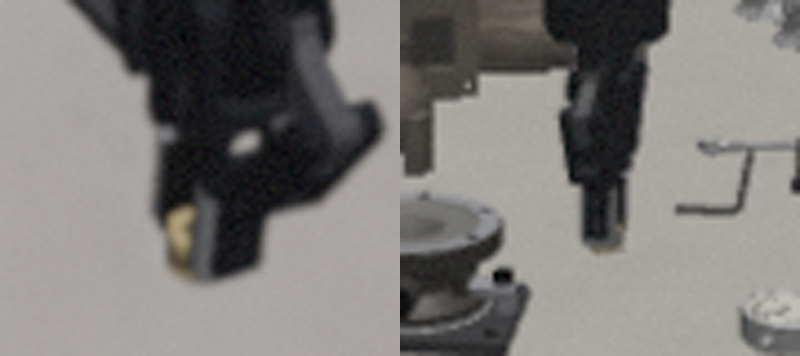

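View pics/w5.png

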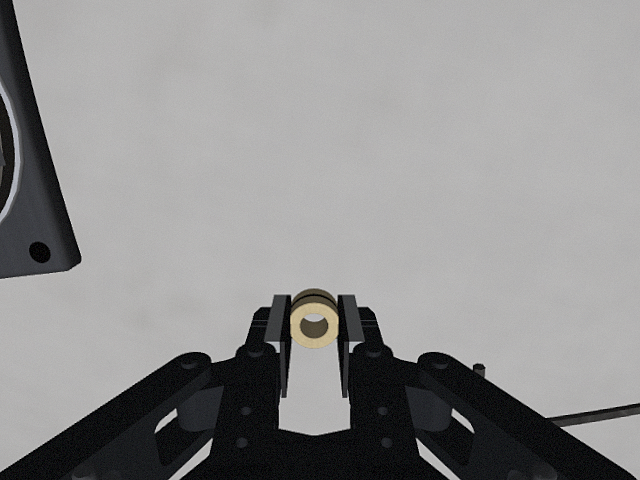

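Gripped. The bearing bottom is 24 mm above the reported TCP. I'll lift and look at housing B.

```bash
python3 -m pendant '[[0.1,0,0,20,0],[0.1,0,0,50,0],[0.1,0,0,50,0],[0.1,0,30,50,0],[0.1,0,40,20,0],[0.1,0,30,0,0],[0.1,0,0,0,0],[0.1,0,0,0,0],[0.1,0,0,0,0]]' 30; python3 - <<'E'
from h import *
st,im=shot("w6");print(st["eef_pos"])
E
```

```text
time: 7.72
eef_pos: [566.6, -244.7, 165.8]
eef_rot: [3.119, 0.374, -0.001]
contact_force: [0.9, -0.6, -0.4]
finger_gap: 19.0
[ 566.56 -244.71  165.83]
```

View pics/w6.png

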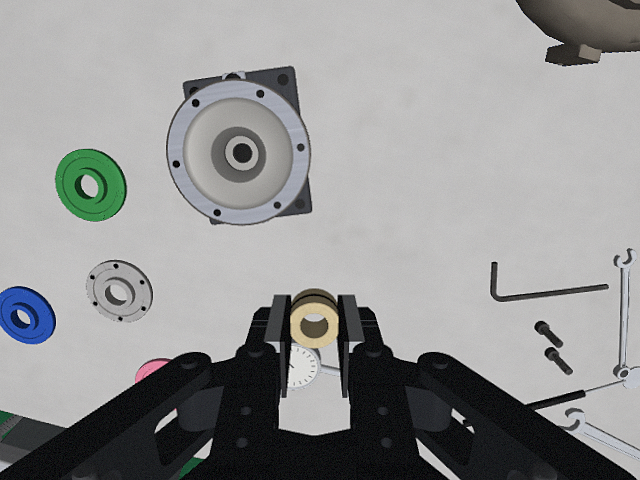

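```bash
cat >> h.py <<'E'
def holes(im,c,rmin,rmax,thr=80,amin=8,amax=200):
    g=cv2.cvtColor(im,cv2.COLOR_BGR2GRAY);m=(g<thr).astype(np.uint8)
    n,l,s,ce=cv2.connectedComponentsWithStats(m)
    return np.array([ce[i] for i in range(1,n) if amin<s[i,4]<amax and rmin<np.hypot(*(ce[i]-c))<rmax])
def circ(P):
    A=np.c_[2*P[:,:2],np.ones(len(P))];b=(P[:,:2]**2).sum(1);x=np.linalg.lstsq(A,b,rcond=None)[0]
    r=np.sqrt(x[2]+x[0]**2+x[1]**2);return x[:2],r,np.hypot(*(P[:,:2]-x[:2]).T)-r
E
python3 - <<'E'
from h import *
st=dict(eef_pos=np.array([566.56,-244.71,165.83]),eef_rot=np.array([3.119,0.374,-0.001])); im=cv2.imread("pics/w6.png")
h=holes(im,(239,154),50,70);print(h); 
for z in (62,): print(circ(plane("wrist",h,z,st)))
h=holes(im,(120,290),20,36,110,5);print(h);print(circ(plane("wrist",h,6,st)))
# dark bore centre at ledge
h=holes(im,(241,153),0,8,60,50,600);print(h,[plane("wrist",h,z,st) for z in (43,30,0)])
# bearing in hand
c,R,t=pose("wrist",st)
hsv=cv2.cvtColor(im,cv2.COLOR_BGR2HSV);m=cv2.inRange(hsv,(10,70,150),(32,255,255));m[:250]=0
cs=max(cv2.findContours(m,0,1)[0],key=cv2.contourArea);print(cv2.minEnclosingCircle(cs),cv2.boundingRect(cs))
for dz in (38,): print(proj("wrist",[st["eef_pos"]+[0,0,dz]],st))
E
```

```text
[[259.87  93.43]
 [195.11 102.63]
 [300.27 146.9 ]
 [175.93 163.8 ]
 [180.72 191.76]
 [276.81 204.76]
 [216.87 212.23]]
(array([ 604.27, -178.64]), np.float64(45.80216278298787), array([ 0.42, -0.65,  0.61, -1.88,  3.39, -0.43, -1.67]))
[[135.68 274.63]
 [115.5  265.75]
 [ 92.05 276.79]
 [141.56 281.89]
 [ 94.88 303.18]
 [143.16 307.95]
 [120.   318.12]]
(array([441.63, -78.93]), np.float64(28.340289154236192), array([ 0.12, -0.16,  0.09, -0.06,  0.03,  0.08, -0.11]))
[[241.89 152.59]] [array([[ 605.27, -179.52,   43.  ]]), array([[ 603.59, -177.46,   30.  ]]), array([[ 599.73, -172.72,    0.  ]])]
((316.564208984375, 320.87615966796875), 15.207650184631348) (303, 309, 29, 20)
[[313.12 324.64]]
```

```bash
python3 - <<'E'
from h import *
st=dict(eef_pos=np.array([566.56,-244.71,165.83]),eef_rot=np.array([3.119,0.374,-0.001])); im=cv2.imread("pics/w6.png")
h=holes(im,(239,154),50,70); h=np.delete(h,4,0);print(circ(plane("wrist",h,62,st)))
# outer rim: bright top ring contour
g=cv2.cvtColor(im,cv2.COLOR_BGR2GRAY);hsv=cv2.cvtColor(im,cv2.COLOR_BGR2HSV)
for p in [(180,150),(210,150),(230,140),(150,150),(240,153)]: print(p,hsv[p[1],p[0]])
m=cv2.inRange(hsv,(100,15,110),(130,120,255));m[250:]=0;m[:,:140]=0
cs=max(cv2.findContours(m,0,1)[0],key=cv2.contourArea);e=cv2.fitEllipse(cv2.convexHull(cs));print(e,circ(plane("wrist",cv2.convexHull(cs).reshape(-1,2),62,st))[:2])
E
```

```text
(array([ 605.21, -179.59]), np.float64(45.19271120706902), array([-0.06,  0.08,  0.01, -0.06,  0.02,  0.01]))
(180, 150) [113  24 173]
(210, 150) [ 24   8 152]
(230, 140) [ 15   3 150]
(150, 150) [ 15   3 192]
(240, 153) [135  15  35]
((237.5930938720703, 151.84939575195312), (138.05679321289062, 144.90237426757812), 147.0550079345703) (array([ 605.19, -179.55]), np.float64(50.1272159846332))
```

Housing B's axis fits at (605.2, -179.6): six holes with residuals under 0.1 mm, and the rim circle agrees. I'm moving the bearing over it and down.

```bash
python3 -m pendant '[[0.1,20,32,0,0],[0.1,18.2,31.7,-40,0],[0.1,0,0,-40,0],[0.1,0,0,-30,0],[0.1,0,0,-10,0],[0.1,0,0,0,0],[0.1,0,0,0,0],[0.1,0,0,0,0]]' 30; python3 - <<'E'
from h import *
st,im=shot("w7");print(st["eef_pos"])
E
```

```text
time: 8.78
eef_pos: [606.0, -179.9, 47.2]
eef_rot: [3.118, 0.377, 0.003]
contact_force: [0.4, -0.9, -0.4]
finger_gap: 19.2
[ 605.99 -179.93   47.16]
```

View pics/w7.png

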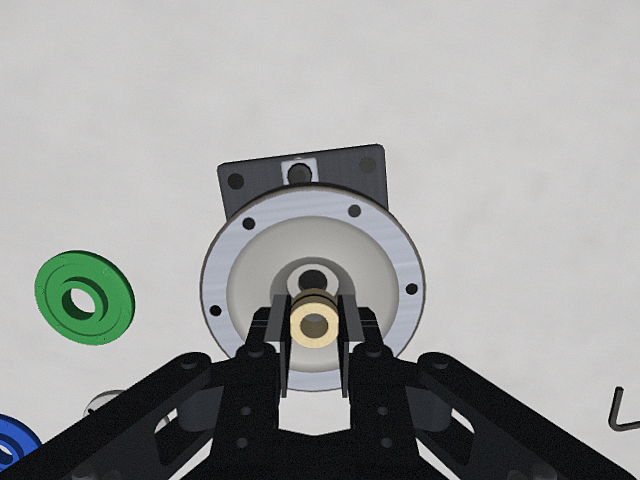

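```bash
python3 -m pendant '[[0.1,0,0,-6,0],[0.1,0,0,-4,0],[0.1,0,0,-2,0],[0.1,0,0,-1,0],[0.1,0,0,0,0],[0.1,0,0,0,0]]' 30; python3 -m pendant '[[0.1,0,0,-1,0],[0.1,0,0,-1,0],[0.1,0,0,0,0]]'
```

```text
time: 9.57
eef_pos: [605.3, -179.7, 33.0]
eef_rot: [3.119, 0.377, 0.0]
contact_force: [-0.4, 1.0, -0.3]
finger_gap: 18.9
time: 9.95
eef_pos: [605.1, -179.6, 30.7]
eef_rot: [-3.119, -0.377, 0.0]
contact_force: [0.4, -1.4, 0.2]
finger_gap: 18.8
```

```bash
python3 -m pendant '[[0.1,0,0,-1,0],[0.1,0,0,-1,0],[0.1,0,0,0,0]]';python3 -m pendant '[[0.1,0,0,-1,0],[0.1,0,0,-1,0],[0.1,0,0,0,0]]'; python3 - <<'E'
from h import *
st,im=shot("w8")
E
```

```text
time: 10.32
eef_pos: [605.1, -179.6, 28.7]
eef_rot: [-3.119, -0.377, 0.0]
contact_force: [-0.2, 0.6, -1.3]
finger_gap: 19.0
time: 10.7
eef_pos: [605.1, -179.6, 26.7]
eef_rot: [-3.119, -0.377, 0.0]
contact_force: [-0.3, -0.4, -0.7]
finger_gap: 18.7
```

View pics/w8.png

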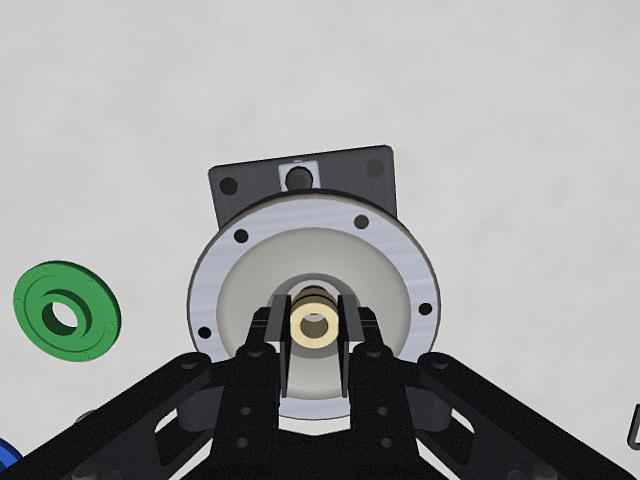

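```bash
python3 -m pendant '[[0.1,0,0,-1,0],[0.1,0,0,-1,0],[0.1,0,0,0,0]]';python3 -m pendant '[[0.1,0,0,-1,0],[0.1,0,0,-1,0],[0.1,0,0,0,0]]'
```

```text
time: 11.12
eef_pos: [605.4, -179.6, 25.3]
eef_rot: [3.119, 0.377, 0.001]
contact_force: [-1.0, -0.1, 4.3]
finger_gap: 19.2
time: 11.5
eef_pos: [605.7, -179.7, 24.7]
eef_rot: [3.118, 0.377, 0.002]
contact_force: [-6.7, 1.3, 16.7]
finger_gap: 19.0
```

```bash
python3 -m pendant '[[0.1,0,0,2,0],[0.1,0,0,0,0],[0.4,0,0,0,0],[0.4,0,0,0,0],[0.4,0,0,4,0],[0.4,0,0,20,0],[0.4,-30,0,60,0],[0.4,-20,0,30,0],[0.4,0,0,0,0],[0.4,0,0,0,0],[0.4,0,0,0,0]]'; python3 - <<'E'
from h import *
st,im=shot("w9");print(st["eef_pos"]);print(proj("wrist",[[605.2,-179.6,57],[605.2,-179.6,43]],st)); q=proj("wrist",[[605.2,-179.6,57]],st)[0].astype(int)
a=im[max(0,q[1]-100):q[1]+100,q[0]-120:q[0]+120];cv2.imwrite("pics/c9.png",cv2.resize(a,None,fx=3,fy=3,interpolation=2))
bronze(im,"wrist",st,57)
E
```

```text
time: 12.88
eef_pos: [557.0, -179.3, 133.8]
eef_rot: [-3.118, -0.378, 0.002]
contact_force: [0.5, -0.1, -0.3]
finger_gap: 34.6
[ 557.03 -179.33  133.76]
[[331.81 168.59]
 [330.91 165.91]]
bronze px 331.651611328125 168.37564086914062 15.978798866271973 [ 605.31 -179.47   57.  ] diam [19.56 20.38]
```

View pics/c9.png

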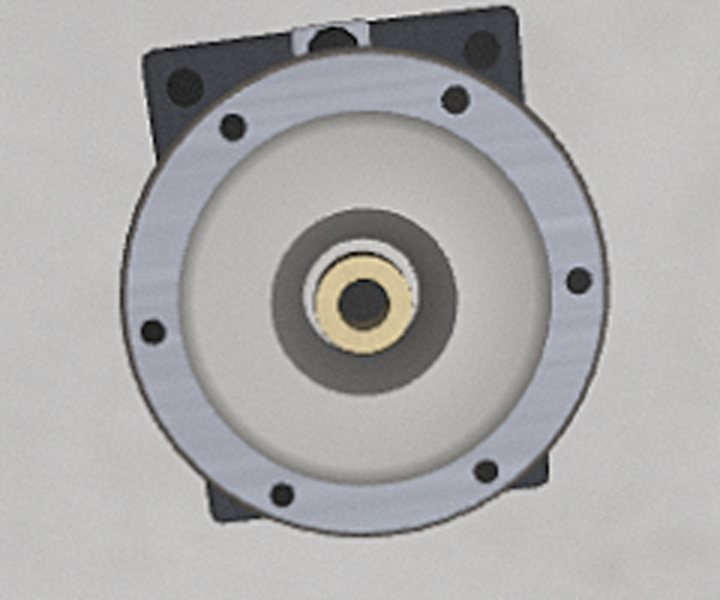

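The bearing is home in housing B: it is centred within 0.2 mm at z 57 and its diameter reads true. Next is plate B.

```bash
python3 -m pendant '[[0.6,-28,25,0,0],[0.6,-28,25,0,0],[0.6,-28,25,-10,0],[0.6,-29.6,25.7,-20,0],[0.6,0,0,0,0],[0.6,0,0,0,0],[0.6,0,0,0,0],[0.6,0,0,0,0]]'; python3 - <<'E'
from h import *
st,im=shot("w10");print(st["eef_pos"],st["joints"]);q=proj("wrist",[[441.6,-78.9,6]],st)[0];print(q)
h=holes(im,q,35,60,110,5);print(h);print(circ(plane("wrist",h,6,st)))
E
```

```text
time: 13.92
eef_pos: [444.3, -79.3, 104.9]
eef_rot: [-3.119, -0.376, -0.001]
contact_force: [0.4, -0.7, 0.1]
finger_gap: 51.2
[444.26 -79.31 104.88] [ 0.45  0.03 -0.37  2.03  0.01  1.08 -1.26]
[312.13 232.03]
[[312.36 192.04]
 [316.11 193.86]
 [280.39 210.09]
 [347.71 216.5 ]
 [277.59 247.28]
 [343.31 253.1 ]
 [308.79 267.5 ]]
(array([442.  , -78.91]), np.float64(28.58830600841756), array([ 0.83, -0.35, -0.39, -0.36,  0.09,  0.15,  0.03]))
```

View pics/w10.png

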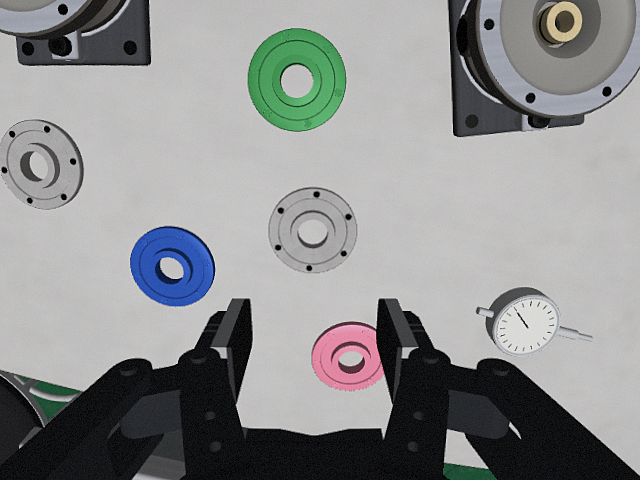

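Plate B is at (441.8,-79.0), grey with six holes, and settled. I'll grip it by the boss, going down with the gap just over the boss diameter until the tips feel the rim.

```bash
python3 - <<'E'
from h import *
st,im=shot("w10b");print(st["eef_pos"]);q=proj("wrist",[[441.8,-79,6]],st)[0]
a=im[int(q[1])-60:int(q[1])+60,int(q[0])-70:int(q[0])+70];cv2.imwrite("pics/c10.png",cv2.resize(a,None,fx=5,fy=5,interpolation=2));print(q,proj("wrist",[[441.8,-79,6],[441.8,-69,6],[441.8,-79,10],[441.8,-69,10]],st))
E
python3 -m pendant '[[0.5,0.2,0,-50,0],[0.5,0,0,-40,0],[0.5,0,0,-25,0],[0.5,0,0,-8,0],[0.5,0,0,0,0],[0.5,0,0,0,0],[0.5,0,0,0,0]]' 40
```

```text
[444.1  -79.22 104.81]
[312.5  231.65] [[312.5  231.65]
 [299.27 228.54]
 [312.48 233.22]
 [299.07 230.08]]
time: 14.9
eef_pos: [444.6, -79.1, -17.4]
eef_rot: [3.118, 0.377, 0.003]
contact_force: [-0.1, -0.6, 0.2]
finger_gap: 42.5
```

View pics/c10.png

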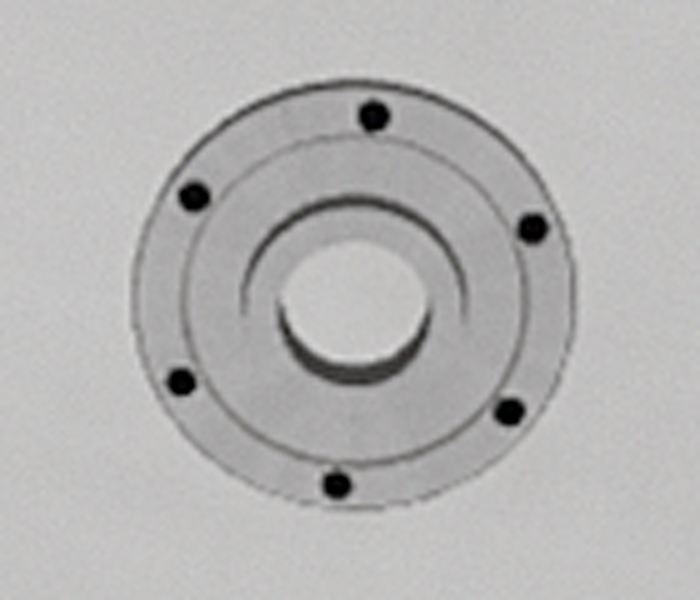

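```bash
python3 -m pendant '[[0.47,-2.6,0,-2,0],[0.47,0,0,-2,0],[0.47,0,0,0,0],[0.47,0,0,0,0]]'; python3 - <<'E'
from h import *
st,im=shot("w11");print(st["eef_pos"])
E
```

```text
time: 15.4
eef_pos: [441.2, -78.9, -22.3]
eef_rot: [-3.119, -0.377, 0.0]
contact_force: [-0.3, 0.3, 0.0]
finger_gap: 40.1
[441.22 -78.89 -22.31]
```

View pics/w11.png

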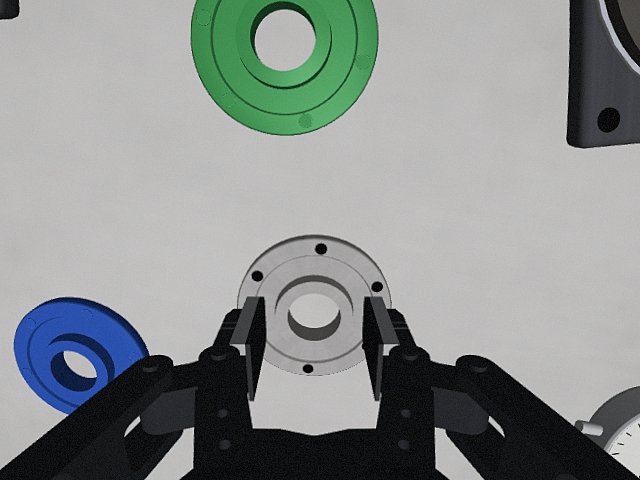

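Well centred, with no contact yet. I'm stepping down onto the rim.

```bash
python3 -m pendant '[[0.45,0.4,0,-1.5,0],[0.45,0,0,0,0],[0.45,0,0,0,0]]';python3 -m pendant '[[0.45,0,0,-1.5,0],[0.45,0,0,0,0],[0.45,0,0,0,0]]';python3 -m pendant '[[0.45,0,0,-1.5,0],[0.45,0,0,0,0],[0.45,0,0,0,0]]'
```

```text
time: 15.82
eef_pos: [441.6, -78.9, -23.3]
eef_rot: [3.119, 0.377, -0.001]
contact_force: [-4.6, 1.3, 10.2]
finger_gap: 38.4
time: 16.2
eef_pos: [441.7, -79.0, -23.6]
eef_rot: [3.118, 0.377, -0.001]
contact_force: [-12.4, 2.3, 30.8]
finger_gap: 38.9
time: 16.58
eef_pos: [441.8, -79.0, -23.9]
eef_rot: [3.118, 0.377, -0.001]
contact_force: [-19.8, 3.4, 54.1]
finger_gap: 38.3
```

```bash
python3 -m pendant '[[0.45,0,0,5,0],[0.45,0,0,0,0],[0.2,0,0,0,0],[0.2,0,0,0,0],[0.2,0,0,0,0],[0.2,0,0,0,0]]' 40
```

```text
time: 17.32
eef_pos: [444.1, -79.2, -20.0]
eef_rot: [3.118, 0.377, 0.006]
contact_force: [-2.0, 0.2, 23.3]
finger_gap: 16.9
```

The fingers slipped over the top of the boss (gap 16.9), so they were too high. I'll reopen and redo it.

```bash
python3 -m pendant '[[0.5,0,0,4,0],[0.5,0,0,0,0],[0.5,0,0,0,0],[0.5,0,0,0,0]]' 40; python3 - <<'E'
from h import *
st,im=shot("w12");print(st["eef_pos"]);q=proj("wrist",[[441.8,-79,6]],st)[0]
h=holes(im,q,40,80,60,30,400);h=h[h[:,1]<380];print(h,circ(plane("wrist",h,6,st)))
E
```

```text
time: 17.82
eef_pos: [441.3, -78.9, -18.2]
eef_rot: [-3.119, -0.377, 0.001]
contact_force: [-0.3, 0.0, -0.2]
finger_gap: 42.7
[441.31 -78.87 -18.15]
[[319.95 244.98]
 [257.76 271.55]
 [374.81 282.12]
 [307.32 362.55]] (array([441.79, -78.82]), np.float64(28.50500163542584), array([-0.04,  0.03,  0.03, -0.01]))
```

View pics/w12.png

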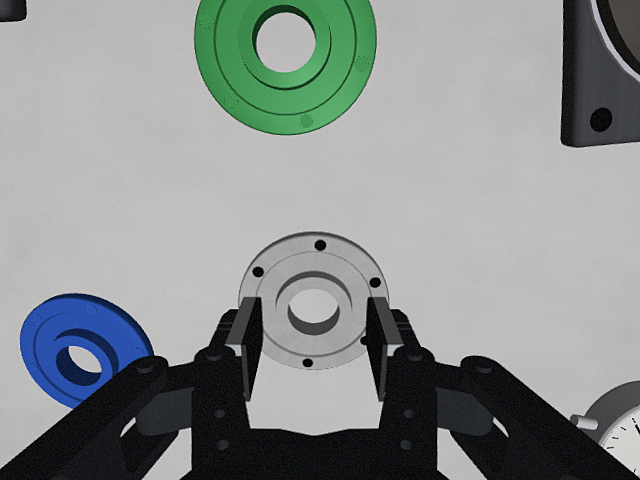

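```bash
python3 -m pendant '[[0.43,0.5,0,-2.5,0],[0.43,0,0,-1.5,0],[0.43,0,0,0,0],[0.43,0,0,0,0],[0.43,0,0,0,0]]' 40
```

```text
time: 18.5
eef_pos: [442.2, -78.9, -21.7]
eef_rot: [-3.119, -0.377, -0.0]
contact_force: [0.3, 0.3, -0.2]
finger_gap: 36.9
```

```bash
python3 -m pendant '[[0.41,-0.3,0,-1,0],[0.41,0,0,0,0],[0.41,0,0,0,0]]' 40
```

```text
time: 18.88
eef_pos: [442.2, -78.8, -22.3]
eef_rot: [3.119, 0.377, 0.001]
contact_force: [-2.0, 1.0, 7.6]
finger_gap: 35.0
```

The tips are resting on the rim at gap 35. Closing now.

```bash
python3 -m pendant '[[0.3,0,0,0,0],[0.3,0,0,0,0],[0.3,0,0,0,0],[0.3,0,0,0,0]]' 50
```

```text
time: 19.38
eef_pos: [443.5, -78.9, -20.7]
eef_rot: [3.118, 0.378, 0.004]
contact_force: [-6.5, 2.2, 26.3]
finger_gap: 25.6
```

```bash
python3 - <<'E'
from h import *
st,im=shot("w13");print(st["eef_pos"])
a=im[220:400,220:410];cv2.imwrite("pics/c13.png",cv2.resize(a,None,fx=3.3,fy=3.3,interpolation=2))
E
```

```text
[443.54 -78.86 -20.69]
```

View pics/c13.png

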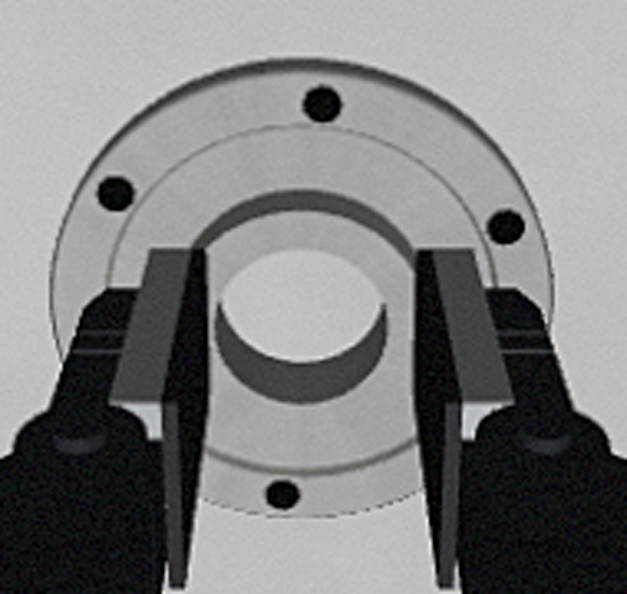

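The fingers ride up over the thin boss, so I'll switch to gripping the 66 mm rim from outside. That leaves a drop of 3 mm or less into the tapered recess.

```bash
python3 -m pendant '[[0.45,0,0,15,0],[0.93,0,0,15,0],[0.93,0,0,0,0],[0.93,0,0,0,0],[0.93,0,0,0,0],[0.93,0,0,0,0]]' 50;  python3 - <<'E'
from h import *
st,im=shot("w14");print(st["eef_pos"]);q=proj("wrist",[[441.8,-79,6]],st)[0]
h=holes(im,q,40,80,60,20,400);h=h[h[:,1]<380];print(h,circ(plane("wrist",h,6,st)))
E
```

```text
time: 20.18
eef_pos: [441.5, -78.9, 6.8]
eef_rot: [-3.119, -0.377, 0.001]
contact_force: [0.3, -0.4, 0.0]
finger_gap: 79.5
[441.55 -78.89   6.82]
[[305.1  218.88]
 [317.62 228.04]
 [263.71 251.89]
 [365.91 260.91]
 [260.64 304.84]
 [358.02 313.16]
 [307.12 333.36]] (array([442.94, -77.9 ]), np.float64(29.011378164164732), array([ 2.79, -1.68, -1.28, -0.82, -0.04,  0.27,  0.54]))
```

View pics/w14.png

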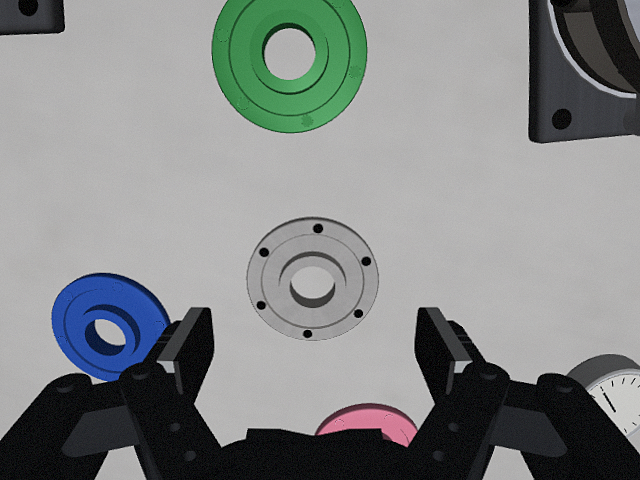

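```bash
python3 -m pendant '[[0.93,0.3,0,-20,0],[0.93,0,0,-10,0],[0.93,0,0,-5,0],[0.93,0,0,-3,0],[0.93,0,0,0,0],[0.93,0,0,0,0],[0.93,0,0,0,0]]' 50;  python3 - <<'E'
from h import *
st,im=shot("w15");print(st["eef_pos"]);q=proj("wrist",[[441.8,-79,6]],st)[0]
E
```

```text
time: 21.1
eef_pos: [442.4, -79.0, -30.5]
eef_rot: [3.119, 0.377, 0.001]
contact_force: [0.6, -0.1, -0.7]
finger_gap: 79.4
[442.37 -78.96 -30.51]
```

View pics/w15.png

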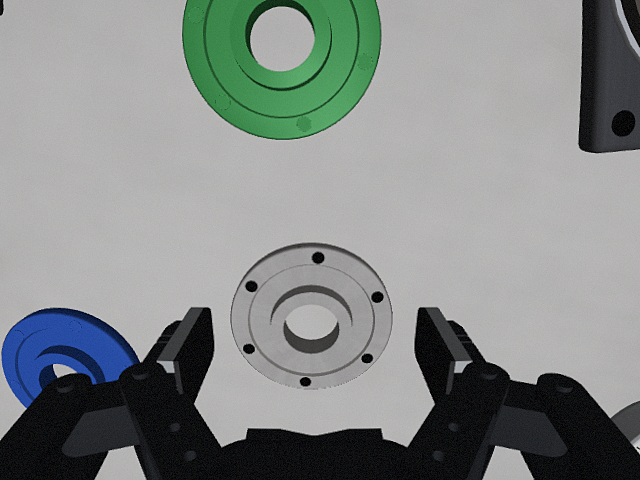

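```bash
python3 -m pendant '[[0.93,0,0,-1,0],[0.93,0,0,0,0],[0.65,0,0,0,0],[0.65,0,0,0,0],[0.65,0,0,0,0],[0.65,0,0,0,0]]' 50; python3 - <<'E'
from h import *
st,im=shot("w16");print(st["eef_pos"])
E
```

```text
time: 21.9
eef_pos: [442.3, -78.7, -31.5]
eef_rot: [-3.119, -0.378, -0.0]
contact_force: [-2.3, 2.1, 5.7]
finger_gap: 60.8
[442.29 -78.66 -31.46]
```

View pics/w16.png

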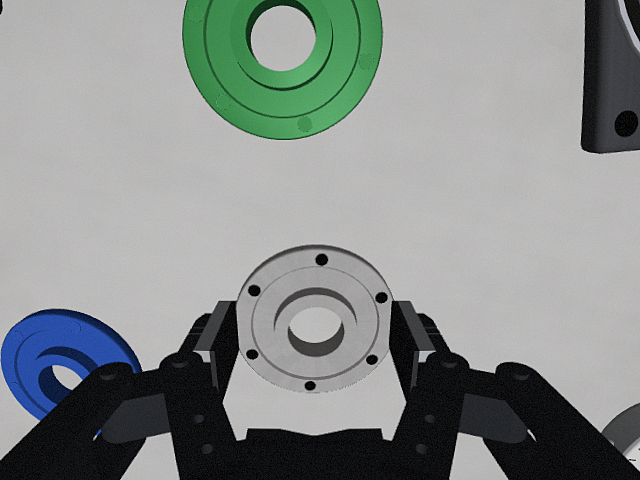

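```bash
python3 -m pendant '[[0.65,0,0,3,0],[0.65,0,0,10,0],[0.65,0,0,20,0],[0.65,0,0,20,0],[0.65,0,0,0,0],[0.65,0,0,0,0],[0.65,0,0,0,0]]' 50; python3 - <<'E'
from h import *
st,im=shot("w17");print(st["eef_pos"])
E
```

```text
time: 22.82
eef_pos: [441.5, -78.8, 20.5]
eef_rot: [-3.118, -0.377, 0.002]
contact_force: [-1.1, -0.0, -0.8]
finger_gap: 60.7
[441.52 -78.83  20.49]
```

View pics/w17.png

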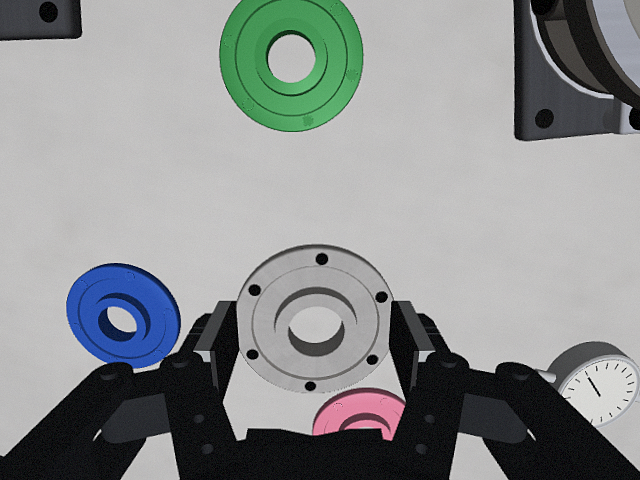

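The plate is held flat. I'll compute its offset in the hand.

```bash
python3 - <<'E'
from h import *
st=bot.read_state(); im=cv2.imread("pics/w17.png");print(st["eef_pos"])
h=holes(im,(315,318),50,90,60,40,400);h=h[(h[:,1]<392)&(h[:,1]>250)];print(h)
for dz in (36,37.5,39): print(circ(plane("wrist",h,st["eef_pos"][2]+dz,st)))
E
```

```text
[441.56 -78.83  20.54]
[[321.42 258.66]
 [254.27 289.76]
 [381.13 296.77]
 [251.97 354.05]
 [371.91 359.38]
 [310.   385.68]]
(array([439.8 , -79.96]), np.float64(29.178282778325027), array([ 0.25, -0.43,  0.15,  0.21, -0.38,  0.19]))
(array([440.66, -79.74]), np.float64(28.859012751183013), array([ 0.25, -0.43,  0.15,  0.2 , -0.37,  0.19]))
(array([441.52, -79.53]), np.float64(28.53974272405518), array([ 0.25, -0.42,  0.15,  0.2 , -0.37,  0.19]))
```

```bash
python3 -m pendant '[[0.65,0,0,30,0],[0.65,20,-12,20,0],[0.65,36,-22,5,0],[0.65,36,-22,0,0],[0.65,36,-22,0,0],[0.65,25,-16,0,0],[0.65,10,-6,0,0],[0.65,0,0,0,0],[0.65,0,0,0,0],[0.65,0,0,0,0],[0.65,0,0,0,0]]' 50; python3 - <<'E'
from h import *
st,im=shot("w18");print(st["eef_pos"])
E
```

```text
time: 24.25
eef_pos: [604.9, -178.7, 76.5]
eef_rot: [3.119, 0.378, 0.0]
contact_force: [0.7, 0.3, -1.0]
finger_gap: 60.5
[ 604.88 -178.65   76.51]
```

View pics/w18.png

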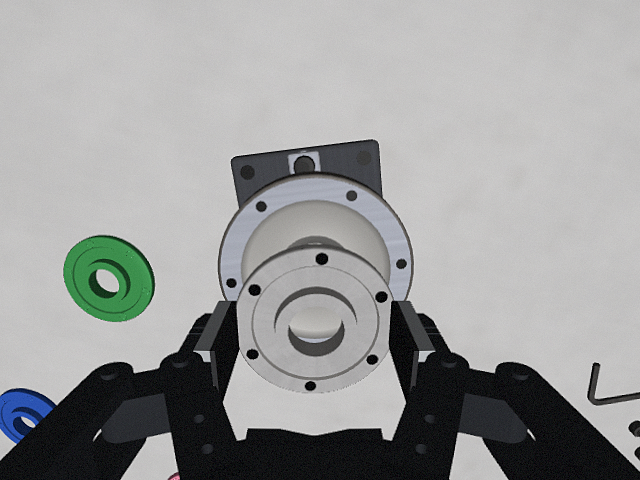

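```bash
python3 -m pendant '[[0.65,0.2,-0.6,-20,0],[0.65,0,0,-15,0],[0.65,0,0,-6,0],[0.65,0,0,-3,0],[0.65,0,0,0,0],[0.65,0,0,0,0],[0.65,0,0,0,0]]' 50; python3 - <<'E'
from h import *
st,im=shot("w19");print(st["eef_pos"])
E
```

```text
time: 25.18
eef_pos: [605.6, -179.6, 32.7]
eef_rot: [3.119, 0.377, 0.001]
contact_force: [0.2, -0.5, -1.0]
finger_gap: 60.7
[ 605.62 -179.59   32.66]
```

View pics/w19.png

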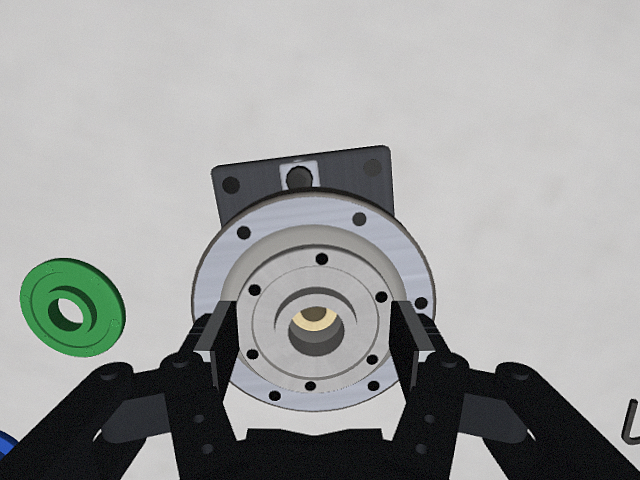

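Lowering step by step to contact.

```bash
python3 -m pendant '[[0.65,-0.3,0,-1.5,0],[0.65,0,0,-0.5,0],[0.65,0,0,0,0]]' 50
```

```text
time: 25.6
eef_pos: [605.0, -179.5, 30.1]
eef_rot: [-3.119, -0.377, 0.0]
contact_force: [0.2, 0.5, -0.1]
finger_gap: 61.0
```

```bash
python3 -m pendant '[[0.65,0,0,-1,0],[0.65,0,0,0,0],[0.65,0,0,0,0]]' 50
```

```text
time: 25.98
eef_pos: [605.1, -179.5, 29.2]
eef_rot: [-3.119, -0.377, -0.0]
contact_force: [-0.5, 0.0, -0.8]
finger_gap: 60.4
```

```bash
python3 -m pendant '[[0.65,0,0,-1,0],[0.65,0,0,0,0],[0.65,0,0,0,0]]' 50
```

```text
time: 26.35
eef_pos: [605.0, -179.5, 28.2]
eef_rot: [-3.119, -0.377, 0.0]
contact_force: [-0.6, -0.7, -0.9]
finger_gap: 61.1
```

```bash
python3 -m pendant '[[0.85,0,0,0,0],[0.85,0,0,0,0],[0.85,0,0,4,0],[0.85,0,0,30,0],[0.85,-30,0,50,0],[0.85,-20,0,20,0],[0.85,0,0,0,0],[0.85,0,0,0,0],[0.85,0,0,0,0],[0.85,0,0,0,0]]'; python3 - <<'E'
from h import *
st,im=shot("w20");print(st["eef_pos"]);q=proj("wrist",[[605.2,-179.6,65]],st)[0]
h=holes(im,q,25,56,60,15,300);print(h);d=np.hypot(*(h-q).T);print(d)
a=im[max(0,int(q[1])-100):int(q[1])+100,int(q[0])-120:int(q[0])+120];cv2.imwrite("pics/c20.png",cv2.resize(a,None,fx=3,fy=3,interpolation=2))
h=h[d<50]
print(circ(plane("wrist",h,65,st)))
E
```

```text
time: 27.6
eef_pos: [555.0, -179.2, 131.2]
eef_rot: [-3.118, -0.378, 0.002]
contact_force: [-0.7, -0.3, 0.3]
finger_gap: 72.4
[ 555.01 -179.19  131.21]
[[339.12 121.12]
 [296.13 141.71]
 [376.86 148.82]
 [292.92 188.16]
 [371.21 194.84]
 [330.06 213.34]]
[46.91 45.6  47.2  45.54 46.37 45.77]
(array([ 604.73, -180.24]), np.float64(28.52346115586858), array([-0.  ,  0.03, -0.05, -0.  ,  0.07, -0.05]))
```

View pics/c20.png

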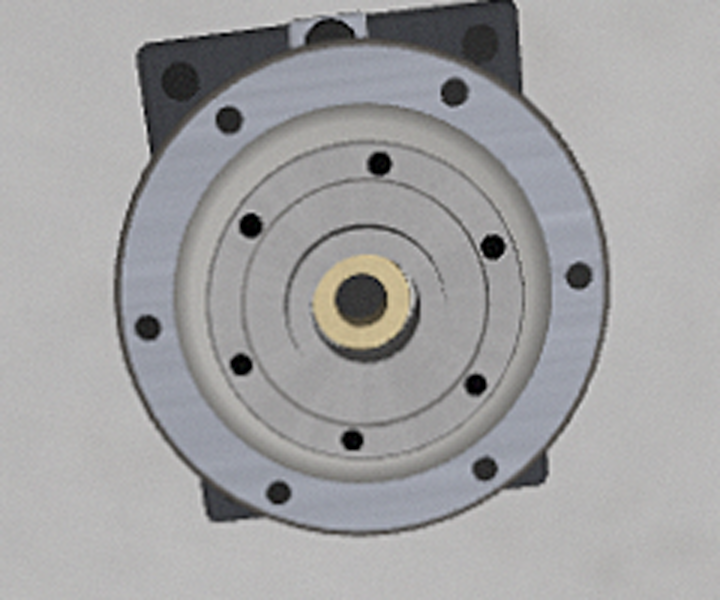

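Housing B is done: the plate's holes fit r 28.5 at z 65 with residuals ≤0.07 mm, so it lies flat and down. Next is bearing A at about (528,338).

```bash
python3 -m pendant '[[0.5,-3,40,0,0],[0.5,-3,50,0,0],[0.5,-3,52,0,0],[0.5,-3,52,0,0],[0.5,-3,52,0,0],[0.5,-3,52,0,0],[0.5,-3,52,0,0],[0.5,-3,52,0,0],[0.5,-3,50,0,0],[0.5,0,40,0,0],[0.5,0,26,0,0],[0.5,0,0,0,0]]'; python3 -m pendant '[[0.5,0,0,-10,0],[0.5,0,0,0,0],[0.5,0,0,0,0],[0.5,0,0,0,0]]'; python3 - <<'E'
from h import *
st,im=shot("w21");print(st["eef_pos"],st["joints"]);bronze(im,"wrist",st)
E
```

```text
time: 29.15
eef_pos: [526.8, 341.2, 131.7]
eef_rot: [-3.117, -0.383, 0.002]
contact_force: [-0.3, 0.1, 0.5]
finger_gap: 42.5
time: 29.65
eef_pos: [528.4, 338.1, 122.5]
eef_rot: [-3.119, -0.376, -0.001]
contact_force: [-0.5, -0.4, 0.7]
finger_gap: 42.5
[528.36 338.08 122.51] [-0.18  0.4  -0.59  1.6   0.24  1.22 -2.14]
bronze px 352.2591247558594 365.5437927246094 32.722747802734375 [413.92 275.53  14.  ] diam [63.44 54.67]
bronze px 310.79730224609375 227.20269775390625 13.3184814453125 [526.39 339.72  14.  ] diam [20.23 18.31]
bronze px 307.0714416503906 221.9642791748047 9.928722381591797 [529.72 343.43  14.  ] diam [11.81 14.14]
```

View pics/w21.png

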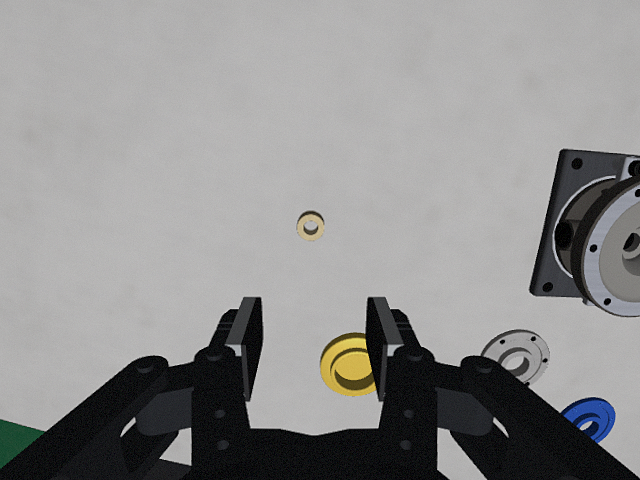

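```bash
python3 -m pendant '[[0.45,-1,1,-50,0],[0.45,0,0,-40,0],[0.45,0,0,-25,0],[0.45,0,0,0,0],[0.45,0,0,0,0],[0.45,0,0,0,0],[0.45,0,0,0,0]]'; python3 - <<'E'
from h import *
st,im=shot("w22");print(st["eef_pos"])
hsv=cv2.cvtColor(im,cv2.COLOR_BGR2HSV);m=cv2.inRange(hsv,(10,50,150),(32,255,255));m=cv2.morphologyEx(m,2,np.ones((3,3)))
for c in cv2.findContours(m,0,1)[0]:
    if 150<cv2.contourArea(c)<4000:
        e=cv2.minEnclosingCircle(c);print(e,plane("wrist",[e[0]],14,st),np.ptp(plane("wrist",c.reshape(-1,2),14,st),axis=0))
E
```

```text
time: 30.58
eef_pos: [527.6, 339.8, 8.3]
eef_rot: [-3.118, -0.377, -0.002]
contact_force: [-0.2, 0.1, -0.1]
finger_gap: 38.6
[527.64 339.77   8.27]
((311.9166564941406, 292.0), 21.295812606811523) [[526.4  340.12  14.  ]] [20.46 20.36  0.  ]
```

View pics/w22.png

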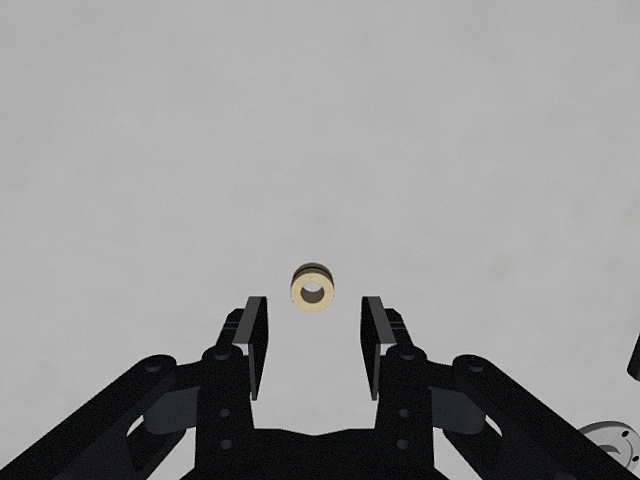

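```bash
python3 -m pendant '[[0.45,-1.2,0.3,-16,0],[0.45,0,0,-10,0],[0.45,0,0,-5,0],[0.45,0,0,-1,0],[0.45,0,0,0,0],[0.45,0,0,0,0]]' 30; python3 -m pendant '[[0.1,0,0,0,0],[0.1,0,0,0,0],[0.1,0,0,0,0],[0.1,0,0,0,0]]'; python3 - <<'E'
from h import *
st,im=shot("w23");print(st["eef_pos"])
E
```

```text
time: 31.38
eef_pos: [526.1, 340.0, -24.4]
eef_rot: [-3.119, -0.377, -0.001]
contact_force: [0.6, 0.9, 0.0]
finger_gap: 38.1
time: 31.88
eef_pos: [526.0, 339.9, -24.4]
eef_rot: [-3.119, -0.377, -0.001]
contact_force: [-0.9, -0.9, 5.2]
finger_gap: 18.9
[526.05 339.87 -24.43]
```

View pics/w23.png

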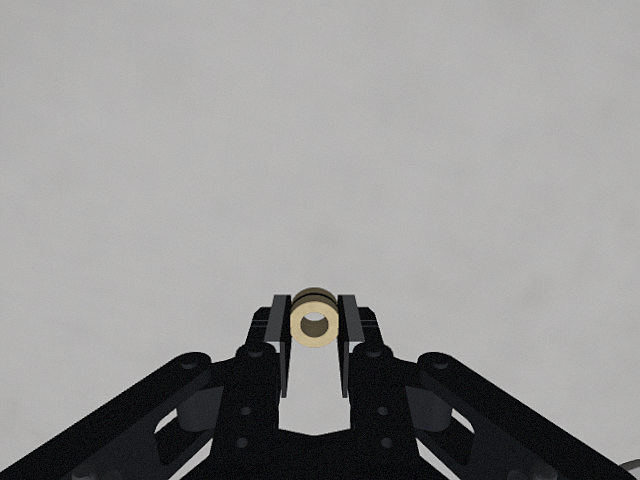

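```bash
python3 -m pendant '[[0.1,0,0,20,0],[0.1,0,0,50,0],[0.1,0,-10,50,0],[0.1,3,-40,50,0],[0.1,3,-50,20,0],[0.1,4,-50,0,0],[0.1,0,-25,0,0],[0.1,0,0,0,0],[0.1,0,0,0,0],[0.1,0,0,0,0],[0.1,0,0,0,0]]' 30; python3 - <<'E'
from h import *
st,im=shot("w24");print(st["eef_pos"])
q=proj("wrist",[[579,105,62]],st)[0];print(q)
h=holes(im,q,45,75,80,15,200);print(h); print(circ(plane("wrist",h,62,st)))
hsv=cv2.cvtColor(im,cv2.COLOR_BGR2HSV)
m=cv2.inRange(hsv,(100,15,110),(130,120,255));m[:,:300]=0
cs=max(cv2.findContours(m,0,1)[0],key=cv2.contourArea);print(circ(plane("wrist",cv2.convexHull(cs).reshape(-1,2),62,st))[:2])
E
```

```text
time: 33.3
eef_pos: [535.5, 166.8, 164.0]
eef_rot: [-3.118, -0.38, 0.0]
contact_force: [-0.4, 0.8, -0.9]
finger_gap: 19.0
[535.53 166.84 163.95]
[410.73 191.37]
[[377.4  130.72]
 [441.65 134.65]
 [472.21 188.  ]
 [341.08 184.95]
 [464.21 191.71]
 [367.5  238.5 ]
 [426.73 241.33]]
(array([580.19, 109.56]), np.float64(45.891028018586), array([-0.  , -1.3 ,  3.51,  0.7 , -2.11,  0.17, -1.19]))
(array([579.96, 110.92]), np.float64(50.09816575953177))
```

View pics/w24.png

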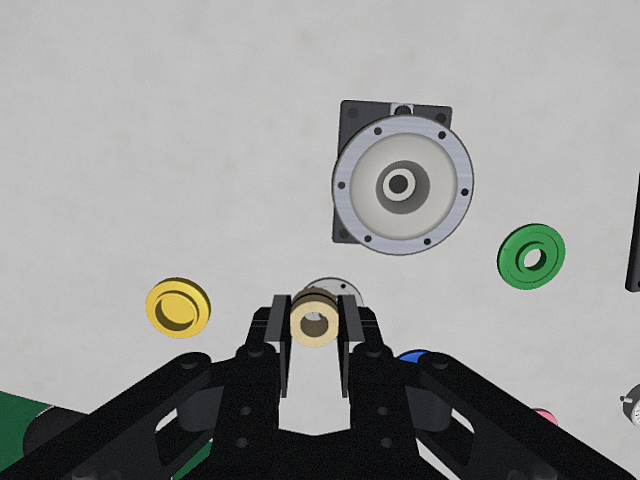

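```bash
python3 - <<'E'
from h import *
st,im=shot("w25");print(st["eef_pos"])
h=holes(im,np.array([403,185]),45,75,80,15,200); h=h[h[:,0]<468];print(len(h),circ(plane("wrist",h,62,st)))
h=holes(im,(399,183),0,8,60,50,600);print([plane("wrist",h,z,st) for z in (43,)])
hsv=cv2.cvtColor(im,cv2.COLOR_BGR2HSV)
m=cv2.inRange(hsv,(100,15,110),(130,120,255));m[:,:300]=0
cs=max(cv2.findContours(m,0,1)[0],key=cv2.contourArea);print(circ(plane("wrist",cv2.convexHull(cs).reshape(-1,2),62,st))[:2])
E
```

```text
[535.56 166.61 163.9 ]
6 (array([579.83, 110.84]), np.float64(45.26950321291587), array([ 0.01,  0.01, -0.02, -0.02,  0.01,  0.01]))
[array([[579.99, 110.96,  43.  ]])]
(array([579.93, 110.92]), np.float64(50.095547411951365))
```

Housing A's axis is at (579.9,110.9): the holes fit with 0.02 mm residuals, and the rim and ledge agree.

```bash
python3 -m pendant '[[0.1,22,-28,0,0],[0.1,22,-27,-40,0],[0.1,0,0,-40,0],[0.1,0,0,-30,0],[0.1,0,0,-8,0],[0.1,0,0,0,0],[0.1,0,0,0,0],[0.1,0,0,0,0],[0.1,0,0,0,0]]' 30
```

```text
time: 34.52
eef_pos: [580.2, 110.8, 46.7]
eef_rot: [3.119, 0.377, 0.002]
contact_force: [-0.0, 0.5, -0.1]
finger_gap: 19.1
```

```bash
python3 -m pendant '[[0.1,-0.2,0,-8,0],[0.1,0,0,-5,0],[0.1,0,0,-4,0],[0.1,0,0,-2,0],[0.1,0,0,0,0],[0.1,0,0,0,0],[0.1,0,0,0,0]]' 30; python3 - <<'E'
from h import *
st,im=shot("w26");print(st["eef_pos"])
E
```

```text
time: 35.4
eef_pos: [579.7, 110.8, 27.1]
eef_rot: [-3.119, -0.377, -0.001]
contact_force: [-0.3, 0.2, 0.1]
finger_gap: 18.6
[579.71 110.8   27.15]
```

View pics/w26.png

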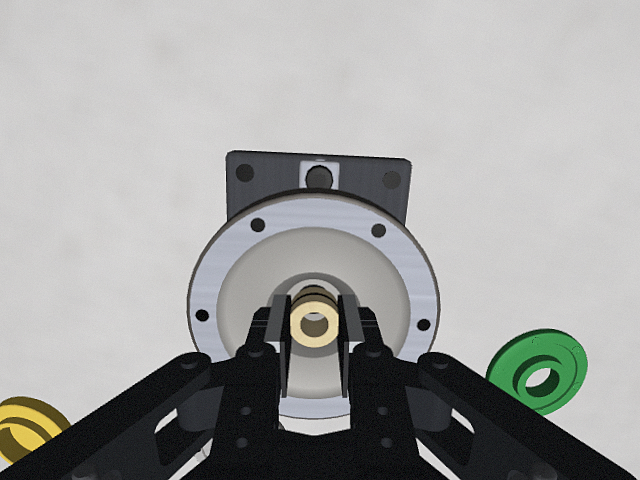

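```bash
python3 -m pendant '[[0.1,0,0,-1,0],[0.1,0,0,0,0],[0.4,0,0,0,0],[0.4,0,0,0,0],[0.4,0,0,4,0],[0.4,0,0,20,0],[0.4,-30,0,60,0],[0.4,-20,0,30,0],[0.4,0,0,0,0],[0.4,0,0,0,0],[0.4,0,0,0,0],[0.4,0,0,0,0]]'; python3 - <<'E'
from h import *
st,im=shot("w27");print(st["eef_pos"]);print(proj("wrist",[[579.9,110.9,57],[579.9,110.9,43]],st)); q=proj("wrist",[[579.9,110.9,57]],st)[0].astype(int)
a=im[max(0,q[1]-100):q[1]+100,q[0]-120:q[0]+120];cv2.imwrite("pics/c27.png",cv2.resize(a,None,fx=3,fy=3,interpolation=2))
bronze(im,"wrist",st,57)
E
```

```text
time: 36.95
eef_pos: [531.4, 110.7, 135.0]
eef_rot: [-3.119, -0.377, 0.002]
contact_force: [0.7, -0.8, 0.5]
finger_gap: 34.1
[531.39 110.69 134.99]
[[331.05 167.62]
 [330.18 164.99]]
bronze px 106.4375 304.96875 35.86449432373047 [443.08 248.    57.  ] diam [55.43 52.13]
```

View pics/c27.png

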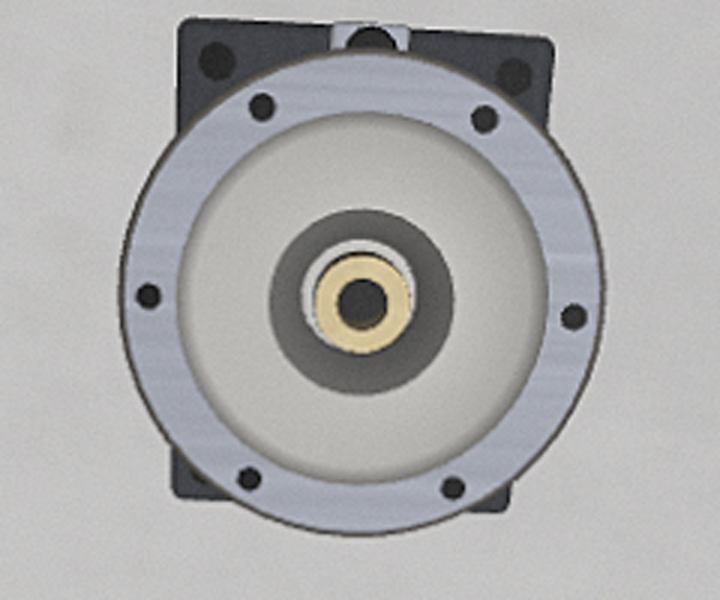

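View pics/w27.png

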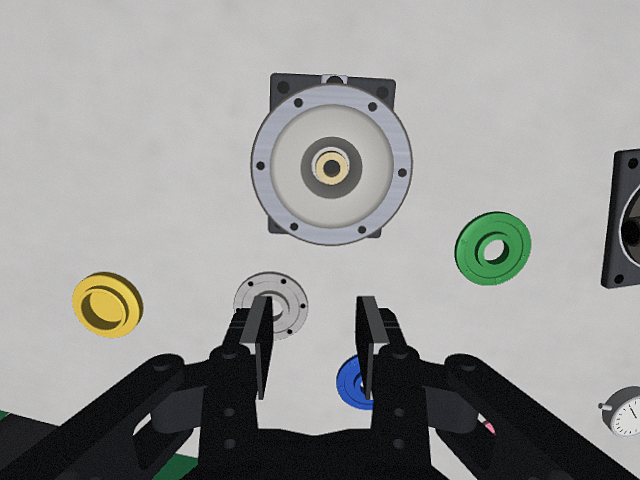

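The second bearing is home. Now plate A.

```bash
python3 -m pendant '[[0.93,-30,6,0,0],[0.93,-30,6,-20,0],[0.93,-26,4,-40,0],[0.93,0,0,-15,0],[0.93,0,0,0,0],[0.93,0,0,0,0],[0.93,0,0,0,0],[0.93,0,0,0,0]]'; python3 - <<'E'
from h import *
st,im=shot("w28");print(st["eef_pos"])
q=proj("wrist",[[446,125,6]],st)[0];print(q)
h=holes(im,q,30,70,60,15,300);print(h);print(circ(plane("wrist",h,6,st)))
E
```

```text
time: 38.0
eef_pos: [446.3, 126.9, 61.4]
eef_rot: [-3.119, -0.377, -0.002]
contact_force: [0.7, -1.5, -0.3]
finger_gap: 79.6
[446.26 126.88  61.41]
[316.24 249.19]
[[329.95 211.72]
 [283.08 215.37]
 [355.16 247.95]
 [265.   255.  ]
 [335.29 285.5 ]
 [291.58 288.74]]
(array([443.59, 128.48]), np.float64(28.493288688480813), array([-0.05,  0.04, -0.01,  0.03,  0.08, -0.08]))
```

View pics/w28.png

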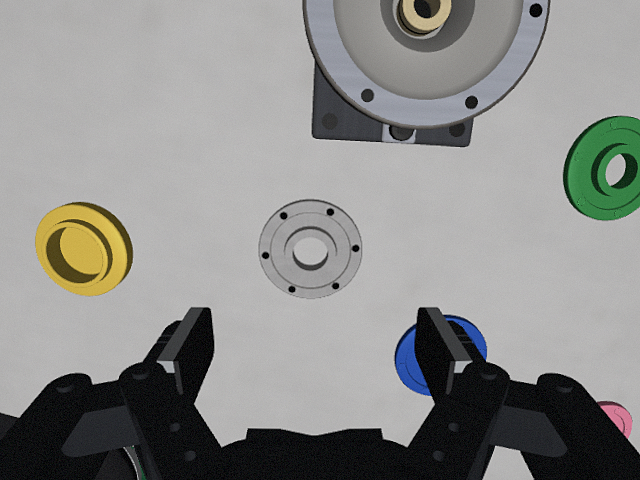

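```bash
python3 -m pendant '[[0.93,-2.6,1.6,-40,0],[0.93,0,0,-30,0],[0.93,0,0,-15,0],[0.93,0,0,-5,0],[0.93,0,0,0,0],[0.93,0,0,0,0],[0.93,0,0,0,0],[0.93,0,0,0,0]]' 50; python3 - <<'E'
from h import *
st,im=shot("w29");print(st["eef_pos"])
E
```

```text
time: 39.05
eef_pos: [443.3, 128.4, -28.8]
eef_rot: [3.119, 0.377, 0.001]
contact_force: [0.4, -0.1, 0.0]
finger_gap: 79.2
[443.3  128.4  -28.77]
```

View pics/w29.png

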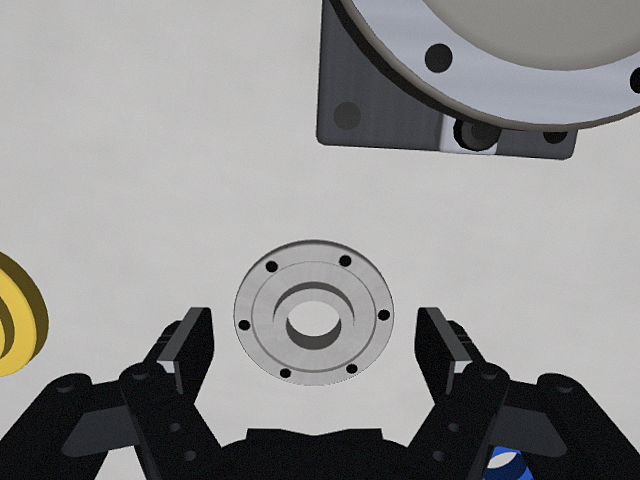

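```bash
python3 -m pendant '[[0.93,0.2,0.1,-2.5,0],[0.93,0,0,0,0],[0.93,0,0,0,0],[0.65,0,0,0,0],[0.65,0,0,0,0],[0.65,0,0,0,0],[0.65,0,0,0,0]]' 50; python3 -m pendant '[[0.65,0,0,3,0],[0.65,0,0,10,0],[0.65,0,0,30,0],[0.65,0,0,40,0],[0.65,0,0,22,0],[0.65,0,0,0,0],[0.65,0,0,0,0],[0.65,0,0,0,0],[0.65,0,0,0,0]]'; python3 - <<'E'
from h import *
st,im=shot("w30");print(st["eef_pos"])
h=holes(im,(315,318),50,90,60,40,400);h=h[(h[:,1]<392)&(h[:,1]>250)];print(h)
for dz in (37.5,39,40): print(circ(plane("wrist",h,st["eef_pos"][2]+dz,st)))
E
```

```text
time: 39.98
eef_pos: [443.3, 128.5, -30.8]
eef_rot: [3.118, 0.377, 0.0]
contact_force: [-4.2, -1.2, 15.3]
finger_gap: 59.9
time: 41.1
eef_pos: [442.6, 128.4, 72.6]
eef_rot: [-3.119, -0.377, 0.002]
contact_force: [-0.0, 0.2, -1.5]
finger_gap: 59.0
[442.65 128.4   72.57]
[[346.52 261.8 ]
 [272.14 267.34]
 [352.87 370.73]
 [285.86 375.09]]
(array([443.76, 128.04]), np.float64(28.374438816743535), array([-0.04,  0.04,  0.04, -0.04]))
(array([444.6 , 128.25]), np.float64(28.060465160379287), array([-0.04,  0.04,  0.04, -0.04]))
(array([445.16, 128.39]), np.float64(27.85114938946747), array([-0.04,  0.04,  0.04, -0.04]))
```

View pics/w30.png

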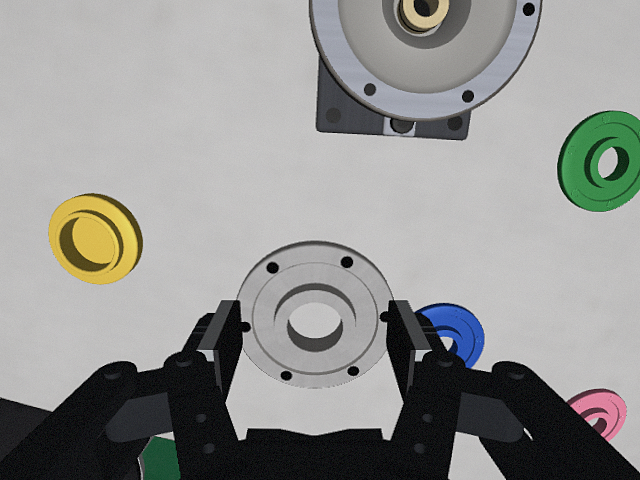

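```bash
python3 -m pendant '[[0.65,20,-3,0,0],[0.65,36,-5,0,0],[0.65,36,-5,0,0],[0.65,30,-3,0,0],[0.65,14.5,-1.3,0,0],[0.65,0,0,0,0],[0.65,0,0,-10,0],[0.65,0,0,0,0],[0.65,0,0,0,0],[0.65,0,0,0,0]]' 50; python3 - <<'E'
from h import *
st,im=shot("w31");print(st["eef_pos"])
E
```

```text
time: 42.4
eef_pos: [579.7, 111.2, 63.7]
eef_rot: [3.119, 0.377, 0.001]
contact_force: [-0.0, 0.6, -1.0]
finger_gap: 58.8
[579.68 111.22  63.67]
```

View pics/w31.png

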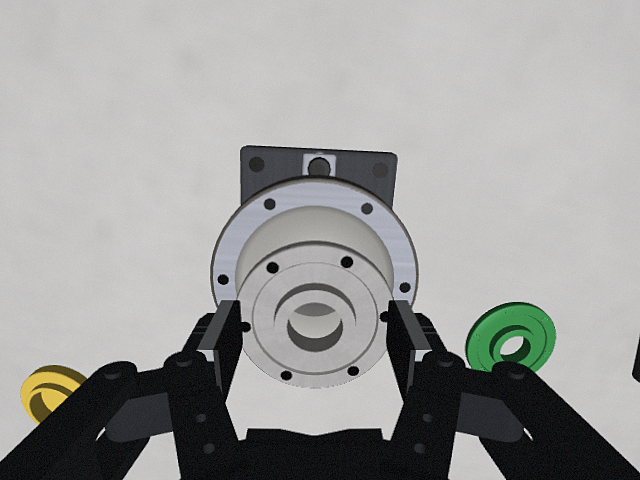

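```bash
python3 -m pendant '[[0.65,-0.2,-0.1,-15,0],[0.65,0,0,-10,0],[0.65,0,0,-5,0],[0.65,0,0,-2,0],[0.65,0,0,0,0],[0.65,0,0,0,0],[0.65,0,0,0,0]]' 50; python3 - <<'E'
from h import *
st,im=shot("w32");print(st["eef_pos"])
E
```

```text
time: 43.32
eef_pos: [579.7, 111.1, 31.7]
eef_rot: [3.119, 0.377, 0.001]
contact_force: [-0.3, -0.8, -1.7]
finger_gap: 58.6
[579.71 111.11  31.66]
```

View pics/w32.png

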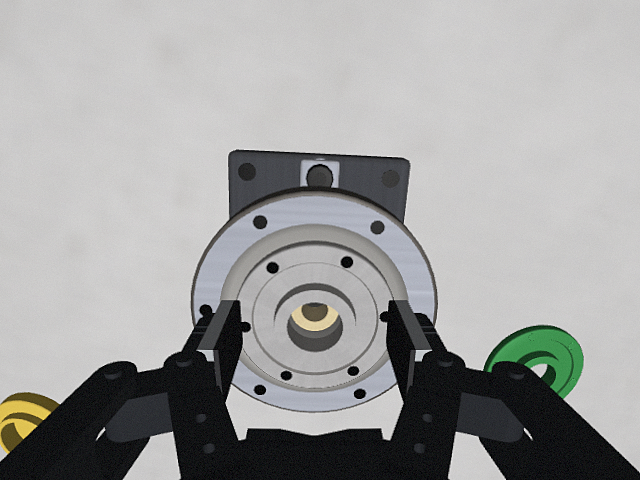

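```bash
python3 -m pendant '[[0.65,0,0,-1.5,0],[0.65,0,0,-1,0],[0.65,0,0,0,0],[0.65,0,0,0,0]]' 50
```

```text
time: 43.88
eef_pos: [579.5, 111.0, 28.8]
eef_rot: [-3.119, -0.377, 0.0]
contact_force: [-0.8, -0.8, -2.0]
finger_gap: 58.5
```

```bash
python3 -m pendant '[[0.65,0,0,-1,0],[0.65,0,0,0,0],[0.65,0,0,0,0]]' 50
```

```text
time: 44.25
eef_pos: [579.6, 111.1, 28.6]
eef_rot: [3.119, 0.377, 0.0]
contact_force: [-2.9, -1.1, 7.1]
finger_gap: 58.9
```

Contact on the recess floor (7 N). Releasing.

```bash
python3 -m pendant '[[0.85,0,0,0,0],[0.85,0,0,0,0],[0.85,0,0,0,0],[0.85,0,0,4,0],[0.85,0,0,30,0],[0.85,-30,0,50,0],[0.85,-20,0,20,0],[0.85,0,0,0,0],[0.85,0,0,0,0],[0.85,0,0,0,0],[0.85,0,0,0,0]]'; python3 - <<'E'
from h import *
st,im=shot("w33");print(st["eef_pos"]);q=proj("wrist",[[579.9,110.9,65]],st)[0]
h=holes(im,q,25,52,60,15,300);print(h);print(circ(plane("wrist",h,65,st)))
a=im[max(0,int(q[1])-100):int(q[1])+100,int(q[0])-120:int(q[0])+120];cv2.imwrite("pics/c33.png",cv2.resize(a,None,fx=3,fy=3,interpolation=2))
for n in ("scene","side"): cv2.imwrite(f"pics/{n}9.png",eyes.camera(n))
E
```

```text
time: 45.62
eef_pos: [529.4, 111.0, 131.0]
eef_rot: [-3.118, -0.377, 0.002]
contact_force: [-0.4, 0.4, -0.4]
finger_gap: 72.8
[529.42 111.02 130.95]
[[354.62 123.9 ]
 [307.   128.  ]
 [379.84 163.19]
 [287.63 170.89]
 [358.76 204.24]
 [313.86 207.83]]
(array([580.03, 110.62]), np.float64(28.508524021938694), array([ 0.02, -0.02, -0.  ,  0.01, -0.01,  0.01]))
```

View pics/c33.png

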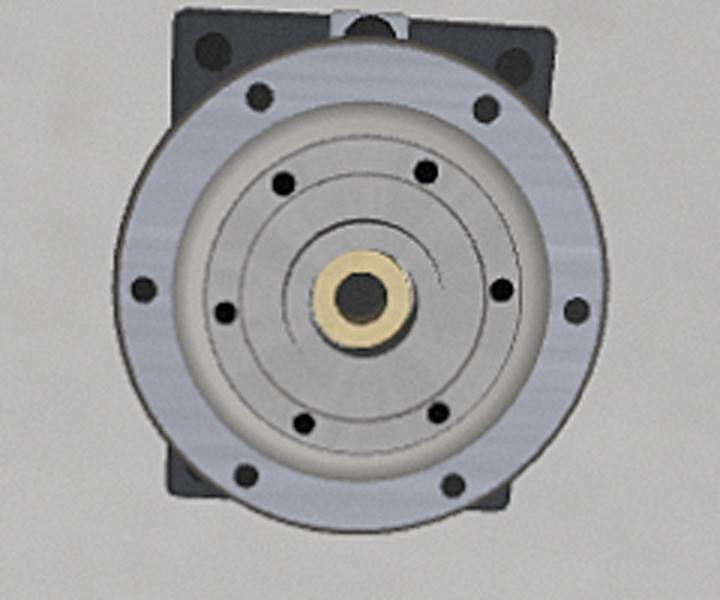

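View pics/scene9.png

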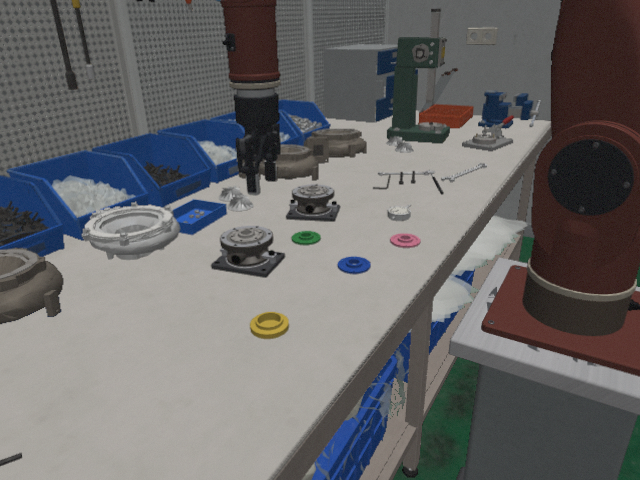

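View pics/side9.png

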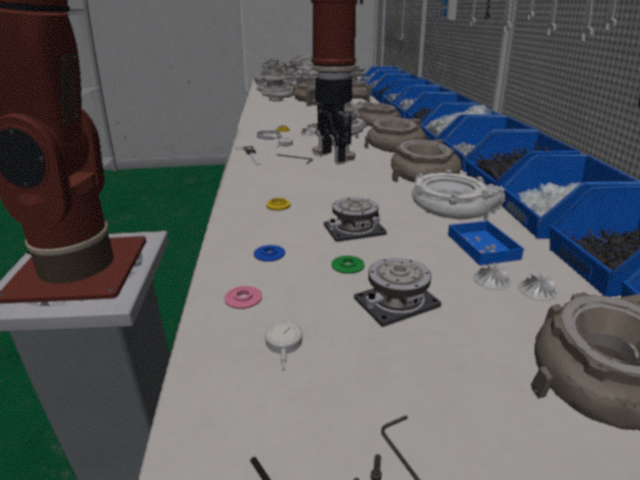

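Both plates are flat in their recesses with the bronze bearings visible through them. The cap (269,324), the gauge (399,212) and the coloured plates show at the same pixels as at the start, and the arm is clear.

```bash
python3 -c "
from workcell import bot,workorder
print(workorder.sign_off(), bot.read_state()['time'])"
```

```text
the job is handed in; nothing more can be done
the job is handed in; nothing more can be done
```

Both housings are ready: each has a bronze bearing fully home and a grey steel seal plate, boss up, flat in its recess. I handed the job in after about 46 s of the 96 s allowed.

- **Last checks:** Both plates' holes fit a circle of about 28.5 mm radius at the seated height, with residuals of 0.07 mm or less. They sit within about 0.8 mm and 0.3 mm of the bore axes. The first bearing measured centred at its seated height. I judged the second by eye only, because the colour detection missed it; it looked the same as the first. In the last pictures the cap, dial gauge and coloured plates are where they started.
- **What went wrong on the way:**
  - The finger ends are about 29 mm above the reported tool point, so my first grasp closed above the bearing without touching it.
  - Gripping the first plate by its boss slipped off twice without shifting the plate, so I gripped both plates by the rim instead. While feeling for that plate's rim, the fingertips pressed on it with up to about 54 N for a moment.
  - The rim grips read about 60 mm on the 66 mm plates, but both held.

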